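# Pack a kiln shelf for the bisque firing

### The job

Pack the kiln shelf for firing: stand every tile from the sloping wooden stand on edge in the pin rack, upright, centred across it and right down on its rails, with at least one empty gap between any two tiles, counting the one already in the rack, which stays where it is. Set the three cups upright in a straight row along the shelf's front edge (the edge nearest the robot), 2 cm in from the edge and 2 cm apart, and stand the cone pack level on the middle of the square prop with its row of cones parallel to the front edge. Dry clay is brittle, so lower the tiles gently into the rack without dropping them, and leave the jar, bowl and paddle alone.

Things in the scene. Friction and masses are not known exactly. Their poses are not given: they have to be found in the camera images.
- shelf_front (a point): middle of the top front edge (the edge nearest the robot) of the cream kiln shelf, a flat slab 330 mm deep (x) and 420 mm wide (y) whose top lies 40 mm above the bench; x points into the shelf away from the robot, y to the left along the front edge, z up. It is fixed. Rack, prop and cups stand on it.
- rack: fixed refractory pin rack; origin at the middle of its underside, on the shelf top. Two rails along its y (at x -30 and +30 mm, 230 mm long, tops 14 mm up) each carry 11 round-tipped pins, 7 mm thick, at y -100, -80 .. +100 mm, tips 64 mm up. 10 gaps of 13 mm, centred at y -90, -70 .. +90 mm. A tile stands in a gap on both rails, face square to the rack's y, its centre 64 mm above the shelf
- stand: fixed sloping wooden drying stand on the bench, left or right of the shelf; base 270 x 110 x 12 mm, origin mid-underside. 4 places in a row along its x, 62 mm apart; in each a tile leans back 15 degrees from vertical, its top towards the stand's -x (the robot), on two 8 mm dowels behind its lower 54 mm, its foot behind a 6 mm strip
- prop: fixed square kiln prop on the shelf, 40 x 40 mm and 60 mm high; origin at the middle of its underside, on the shelf top
- cone_pack: witness cone pack, loose on the bench on the other side of the shelf from the stand: a grey bar 70 mm long (x), 18 mm wide (y), 20 mm high with three slim cream cones in a row along x, leaning a little to +x, tips 61 mm high, each at most 14 mm thick; origin at the middle of the bar's underside. 60 g
- tile1: dry cream clay tile, 100 x 100 mm and 8 mm thick; origin at its centre, x through its thickness, y and z along its edges. Loose, about 145 g; starts leaning in the drying stand with its x facing away from the robot and upwards. Three or all of the four are there
- tile2: dry cream clay tile, 100 x 100 mm and 8 mm thick; origin at its centre, x through its thickness, y and z along its edges. Loose, about 145 g; starts leaning in the drying stand with its x facing away from the robot and upwards. Three or all of the four are there
- tile3: dry cream clay tile, 100 x 100 mm and 8 mm thick; origin at its centre, x through its thickness, y and z along its edges. Loose, about 145 g; starts leaning in the drying stand with its x facing away from the robot and upwards. Three or all of the four are there
- tile4: dry cream clay tile, 100 x 100 mm and 8 mm thick; origin at its centre, x through its thickness, y and z along its edges. Loose, about 145 g; starts leaning in the drying stand with its x facing away from the robot and upwards. Three or all of the four are there
- racked1: dry cream clay tile, 100 x 100 mm and 8 mm thick; origin at its centre, x through its thickness, y and z along its edges. Already standing in the rack, in one of its gaps, and to be left there. Just one of the three is there
- racked2: dry cream clay tile, 100 x 100 mm and 8 mm thick; origin at its centre, x through its thickness, y and z along its edges. Already standing in the rack, in one of its gaps, and to be left there. Just one of the three is there
- racked3: dry cream clay tile, 100 x 100 mm and 8 mm thick; origin at its centre, x through its thickness, y and z along its edges. Already standing in the rack, in one of its gaps, and to be left there. Just one of the three is there
- cup1: dry pinkish clay cup, straight-sided, 62 mm outside diameter (56 mm at the foot), 60 mm high, wall 5 mm, open at the top, loose on the front half of the shelf, about 110 g; origin at the middle of its underside, z up
- cup2: dry pinkish clay cup, straight-sided, 62 mm outside diameter (56 mm at the foot), 60 mm high, wall 5 mm, open at the top, loose on the front half of the shelf, about 110 g; origin at the middle of its underside, z up
- cup3: dry pinkish clay cup, straight-sided, 62 mm outside diameter (56 mm at the foot), 60 mm high, wall 5 mm, open at the top, loose on the front half of the shelf, about 110 g; origin at the middle of its underside, z up
- jar: lidded jar, 68 mm diameter, 85 mm high, a bystander on the bench beyond the work; origin at the middle of its underside
- bowl: grey bowl, 84 mm diameter, 38 mm high, a bystander on the bench; origin at the middle of its underside
- paddle: wooden clay paddle lying flat, about 200 mm long (along its x), 12 mm high, a bystander on the bench behind the shelf; origin in the middle of its shaft's underside
Not all that is in view belongs to the job. Leave any purple look-alike of the cup3 alone.

How it is judged:
At the end, for the whole second after the job is handed in: Tiles at rest in the rack, within 8 deg of vertical, down on the rails, centred to 20 mm, centres 30 mm or more apart. Cups upright, sides 2 cm (+-8 mm) from the front edge, gaps 2 cm (+-8 mm). Cone pack level on the prop, centred to 12 mm, within 11 deg of parallel to the front edge (x of tile1 in the frame of rack between -0.02 and 0.02 m and y of tile1 in the frame of rack between -0.095 and 0.095 m and z of tile1 in the frame of rack between 0.06 and 0.068 m and angle between tile1's own x axis and vertical between 1.4308 and 1.7108 rad and linear speed of each of tile1, tile2, tile3, tile4, racked1, racked2, racked3, cup1, cup2, cup3, cone_pack below 0.02 m/s and x of tile2 in the frame of rack between -0.02 and 0.02 m and y of tile2 in the frame of rack between -0.095 and 0.095 m and z of tile2 in the frame of rack between 0.06 and 0.068 m and angle between tile2's own x axis and vertical between 1.4308 and 1.7108 rad and x of tile3 in the frame of rack between -0.02 and 0.02 m and y of tile3 in the frame of rack between -0.095 and 0.095 m and z of tile3 in the frame of rack between 0.06 and 0.068 m and angle between tile3's own x axis and vertical between 1.4308 and 1.7108 rad and x of tile4 in the frame of rack between -0.02 and 0.02 m and y of tile4 in the frame of rack between -0.095 and 0.095 m and z of tile4 in the frame of rack between 0.06 and 0.068 m and angle between tile4's own x axis and vertical between 1.4308 and 1.7108 rad and x of racked1 in the frame of rack between -0.02 and 0.02 m and y of racked1 in the frame of rack between -0.095 and 0.095 m and z of racked1 in the frame of rack between 0.06 and 0.068 m and angle between racked1's own x axis and vertical between 1.4308 and 1.7108 rad and x of racked2 in the frame of rack between -0.02 and 0.02 m and y of racked2 in the frame of rack between -0.095 and 0.095 m and z of racked2 in the frame of rack between 0.06 and 0.068 m and angle between racked2's own x axis and vertical between 1.4308 and 1.7108 rad and x of racked3 in the frame of rack between -0.02 and 0.02 m and y of racked3 in the frame of rack between -0.095 and 0.095 m and z of racked3 in the frame of rack between 0.06 and 0.068 m and angle between racked3's own x axis and vertical between 1.4308 and 1.7108 rad and (x of tile1 in the frame of tile2 above 0.03 m or x of tile1 in the frame of tile2 below -0.03 m) and (x of tile1 in the frame of tile3 above 0.03 m or x of tile1 in the frame of tile3 below -0.03 m) and (x of tile1 in the frame of tile4 above 0.03 m or x of tile1 in the frame of tile4 below -0.03 m) and (x of tile1 in the frame of racked1 above 0.03 m or x of tile1 in the frame of racked1 below -0.03 m) and (x of tile1 in the frame of racked2 above 0.03 m or x of tile1 in the frame of racked2 below -0.03 m) and (x of tile1 in the frame of racked3 above 0.03 m or x of tile1 in the frame of racked3 below -0.03 m) and (x of tile2 in the frame of tile3 above 0.03 m or x of tile2 in the frame of tile3 below -0.03 m) and (x of tile2 in the frame of tile4 above 0.03 m or x of tile2 in the frame of tile4 below -0.03 m) and (x of tile2 in the frame of racked1 above 0.03 m or x of tile2 in the frame of racked1 below -0.03 m) and (x of tile2 in the frame of racked2 above 0.03 m or x of tile2 in the frame of racked2 below -0.03 m) and (x of tile2 in the frame of racked3 above 0.03 m or x of tile2 in the frame of racked3 below -0.03 m) and (x of tile3 in the frame of tile4 above 0.03 m or x of tile3 in the frame of tile4 below -0.03 m) and (x of tile3 in the frame of racked1 above 0.03 m or x of tile3 in the frame of racked1 below -0.03 m) and (x of tile3 in the frame of racked2 above 0.03 m or x of tile3 in the frame of racked2 below -0.03 m) and (x of tile3 in the frame of racked3 above 0.03 m or x of tile3 in the frame of racked3 below -0.03 m) and (x of tile4 in the frame of racked1 above 0.03 m or x of tile4 in the frame of racked1 below -0.03 m) and (x of tile4 in the frame of racked2 above 0.03 m or x of tile4 in the frame of racked2 below -0.03 m) and (x of tile4 in the frame of racked3 above 0.03 m or x of tile4 in the frame of racked3 below -0.03 m) and x of cup1 in the frame of shelf_front between 0.043 and 0.059 m and y of cup1 in the frame of shelf_front between -0.18 and 0.18 m and z of cup1 in the frame of shelf_front between -0.004 and 0.004 m and angle between each of cup1, cup2, cup3, cone_pack's own z axis and vertical below 0.1 rad and x of cup2 in the frame of shelf_front between 0.043 and 0.059 m and y of cup2 in the frame of shelf_front between -0.18 and 0.18 m and z of cup2 in the frame of shelf_front between -0.004 and 0.004 m and x of cup3 in the frame of shelf_front between 0.043 and 0.059 m and y of cup3 in the frame of shelf_front between -0.18 and 0.18 m and z of cup3 in the frame of shelf_front between -0.004 and 0.004 m and ((horizontal distance between cup1 and cup2 between 0.074 and 0.09 m and horizontal distance between cup1 and cup3 between 0.074 and 0.09 m and horizontal distance between cup2 and cup3 above 0.14 m) or (horizontal distance between cup2 and cup1 between 0.074 and 0.09 m and horizontal distance between cup2 and cup3 between 0.074 and 0.09 m and horizontal distance between cup1 and cup3 above 0.14 m) or (horizontal distance between cup3 and cup1 between 0.074 and 0.09 m and horizontal distance between cup3 and cup2 between 0.074 and 0.09 m and horizontal distance between cup1 and cup2 above 0.14 m)) and horizontal distance between cone_pack and prop below 0.012 m and z of cone_pack in the frame of prop between 0.056 and 0.064 m and angle between the x axis of cone_pack and the y axis of shelf_front, either way round below 0.2 rad); the robot touches nothing.
It fails at once if the jar on the bench is moved more than 3 cm (distance of jar from where it was at the start of the episode above 0.03 m).
It fails at once if the bowl on the bench is moved more than 3 cm (distance of bowl from where it was at the start of the episode above 0.03 m).
It fails at once if the paddle on the bench is moved more than 3 cm (distance of paddle from where it was at the start of the episode above 0.03 m).
It fails at once if the tile that was already in the rack is moved more than 25 mm (distance of any of racked1, racked2, racked3 from where it was at the start of the episode above 0.025 m).
It fails at once if a tile drops or is thrust into the rack's gaps faster than 0.6 m/s ((linear speed of tile1 above 0.6 m/s and x of tile1 in the frame of rack between -0.05 and 0.05 m and y of tile1 in the frame of rack between -0.11 and 0.11 m and z of tile1 in the frame of rack between 0.04 and 0.11 m) or (linear speed of tile2 above 0.6 m/s and x of tile2 in the frame of rack between -0.05 and 0.05 m and y of tile2 in the frame of rack between -0.11 and 0.11 m and z of tile2 in the frame of rack between 0.04 and 0.11 m) or (linear speed of tile3 above 0.6 m/s and x of tile3 in the frame of rack between -0.05 and 0.05 m and y of tile3 in the frame of rack between -0.11 and 0.11 m and z of tile3 in the frame of rack between 0.04 and 0.11 m) or (linear speed of tile4 above 0.6 m/s and x of tile4 in the frame of rack between -0.05 and 0.05 m and y of tile4 in the frame of rack between -0.11 and 0.11 m and z of tile4 in the frame of rack between 0.04 and 0.11 m)).
Of tile1, tile2, tile3, tile4 only 3 to 4 are there at a start; the rules pass over those that are not, and their reading is None.
Of racked1, racked2, racked3 only 1 to 1 are there at a start; the rules pass over those that are not, and their reading is None.
At some moment in a run one of cup1, cup2, cup3 may be knocked a few centimetres aside while the robot is not near it.
It also fails if it takes over 208 s, if anything falls off the work surface, if the arm or the gripper's body presses on something with over 40 N, if the wrist force passes 120 N, or if a joint passes its speed limit or range.

### The arm

A 6-joint arm with a two-finger parallel gripper is mounted at the origin on the work surface. World frame = base frame: x ahead of the robot, y to its left, z up, the work surface at z = 0. Lengths are in m, angles in rad, forces in N, time in s.
With the tool pointing down it reaches from about 0.375 to 0.75 m from the base axis. Payload 9 kg.
Tool frame: the origin (TCP) lies at the centre of the arm's flange, where the gripper is bolted on; the fingertips stand 173 mm ahead of it and the grasp point (between the pads) lies 155 mm ahead of it (ctrl.finger_overhang is the y of the fingertips in the tool frame, in m); y points along the fingers, x is the direction in which the jaws open and shut, and the axes are right-handed (so a half turn about y gives the same grasp; the last joint's range is limited). The gripper opens to 85 mm and grips with 20 to 120 N. Pads are 22 mm wide; open, the fingers measure 114 mm over their backs; the gripper's body (76 mm by 85 mm) begins 54 mm behind the grasp point. The pads swing forward as they close: fully open they stand 13 mm farther back than shut.
Start: joints at [-1.421, 0.104, 0.097, 1.564, 0, 1.353], TCP at [0.216, -0.56, 0.405] pointing down, gripper open.
Joint ranges: [-2.99, 2.99], [-0.84, 1.86], [-1.1, 1.16], [-1.84, 2.11], [-1.51, 1.56], [-3.14, 3.14]. Speed limits (rad/s): [2.22, 2.22, 2.57, 3.14, 3.14, 3.14].

### API

Orientations are given as a unit quaternion [x, y, z, w].
In Python, from cell import ctrl gives the robot as it stands.
- The arm moves only by the shell command python3 -m pendant 'ROWS' [FORCE]. ROWS is JSON, a list that holds one entry, the list of rows, each a list of 7 numbers: the turn, a rotation vector about the tool's x, y, z in degrees, then the shift along the tool's x, y, z in cm, then the finger opening in cm, from 0 to 8.54. A call has 1 to 10 rows; each row is the pose to reach, as a shift and turn from the pose commanded when the call began, along the tool's axes at that moment; what a row does not reach only later rows make up. A row lasts 1/10 s, in which the tool goes at most 50 mm and 8.59 degrees, less where a joint would pass 70% of its speed; a pose out of reach is approached as far as the arm can. A call with a gripper value outside its range is refused whole. The fingers move at their own pace and stop on an object; FORCE is the grip in N (left out, the last holds). Time passes only in rows, so rows that repeat a pose let the fingers close. It gives the time, the measured TCP pose, the force and the opening at its end, in the units of the state.
- ctrl.sense(): the state, without advancing time (a new reading comes with each control period).
- ctrl.camera(name): name is "scene" or "top" or "wrist"; returns the picture (480x640x3 uint8, red, green, blue); there is no depth.
- ctrl.calibration(name): a dict with "mtx" (3x3 intrinsics, pixels), "R" (3x3) and "t" (3): a world point X has camera coordinates R X + t; the wrist camera has in their place "hand_eye" (4x4, takes a point from camera to tool coordinates, whose origin is the TCP and whose axes are the tool frame's). Camera axes: x right, y down, z forward; pixel columns grow to the right and rows downward; lengths in m; the calibration is good to about 2 mm. A picture is of the moment at which its call begins: read the wrist's pose just before it. calibration takes no time and is no camera call.
- ctrl.sign_off(): hands the job in, once; it reports no verdict.
The state is a dict: "t": time; "qpos": joint angles; "dq": joint speeds; "joint_torque": joint torques, N m; "tcp_pos": TCP position; "orientation": TCP orientation; "force": force on the tool from outside, world axes, zero at the start; "ft_torque": the same for the moment, N m; "width": opening from 0.0 (shut) to 1.0 (fully open).
Only numpy, scipy, OpenCV 4.12 (cv2) and the standard library are available. Lean on these libraries where they do the work, as an engineer would, in place of code of your own. Each camera call takes 0.05 s, during which the arm holds its last target.

## Working session

There is one attempt and no reset: what is moved stays moved. The work goes in short steps, Python scripts to look and compute and a shell command to move; the robot and the scene stay as the last step left them, time stands still between calls to the robot, and variables do not carry over. Pictures are saved under pics/ and viewed, and the job is handed in when it is done.

```bash
ls -la; mkdir -p pics; python3 - <<'E'
from cell import ctrl
import cv2, numpy as np
np.set_printoptions(precision=4,suppress=True)
s=ctrl.sense(); print(s)
for n in ("scene","top","wrist"):
    c=ctrl.calibration(n); print(n,c)
    im=ctrl.camera(n); cv2.imwrite(f"pics/{n}0.png",im[:,:,::-1])
E
```

```text
total 12
drwxr-xr-x  3 agent agent 4096 Dec  5 22:20 .
drwxr-xr-x 23 root  root  4096 Dec  5 22:20 ..
drwxr-xr-x  2 agent agent 4096 Dec  5 22:20 pics
{'t': 0.0, 'qpos': array([-1.4207,  0.1047,  0.0964,  1.5639,  0.    ,  1.3531]), 'dq': array([-0.0014, -0.0003, -0.0001,  0.0009, -0.0005,  0.0001]), 'joint_torque': array([  0.0004, -55.6931,  50.3648,   0.0168,  -0.0004,   0.    ]), 'tcp_pos': array([ 0.2157, -0.5598,  0.4039]), 'orientation': array([-0.5826,  0.4005, -0.3998,  0.5834]), 'force': array([-0.0864,  0.226 ,  0.3179]), 'ft_torque': array([-0.0218,  0.0125, -0.0084]), 'width': 0.9994920816740769}
scene {'mtx': array([[507.436 ,   0.    , 332.1435],
       [  0.    , 507.436 , 237.0144],
       [  0.    ,   0.    ,   1.    ]]), 'R': array([[-0.3895,  0.921 ,  0.0042],
       [ 0.6609,  0.2827, -0.6952],
       [-0.6414, -0.268 , -0.7188]]), 't': array([ 0.2334, -0.3127,  1.5226])}
top {'mtx': array([[486.6634,   0.    , 321.133 ],
       [  0.    , 486.6634, 237.5335],
       [  0.    ,   0.    ,   1.    ]]), 'R': array([[ 0.1376, -0.9905, -0.0021],
       [-0.9708, -0.1344, -0.1986],
       [ 0.1965,  0.0294, -0.9801]]), 't': array([-0.063 ,  0.5752,  0.8697])}
wrist {'mtx': array([[396.7887,   0.    , 319.231 ],
       [  0.    , 396.7887, 234.5278],
       [  0.    ,   0.    ,   1.    ]]), 'hand_eye': array([[ 1.    ,  0.0001, -0.0003,  0.0001],
       [ 0.0003, -0.2957,  0.9553,  0.0295],
       [-0.    , -0.9553, -0.2957,  0.0751],
       [ 0.    ,  0.    ,  0.    ,  1.    ]])}
```

View pics/scene0.png

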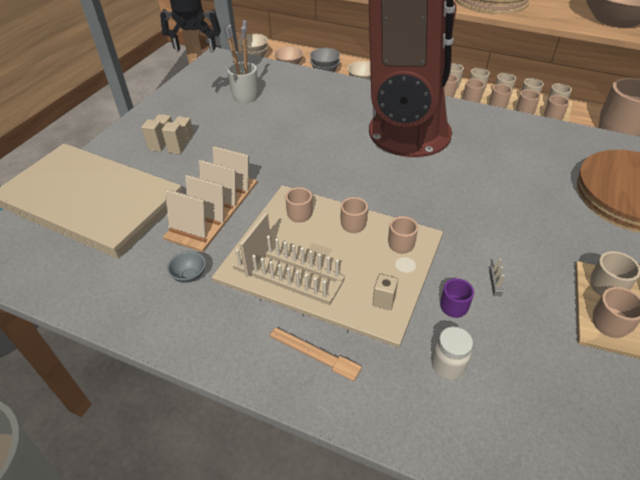

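View pics/top0.png

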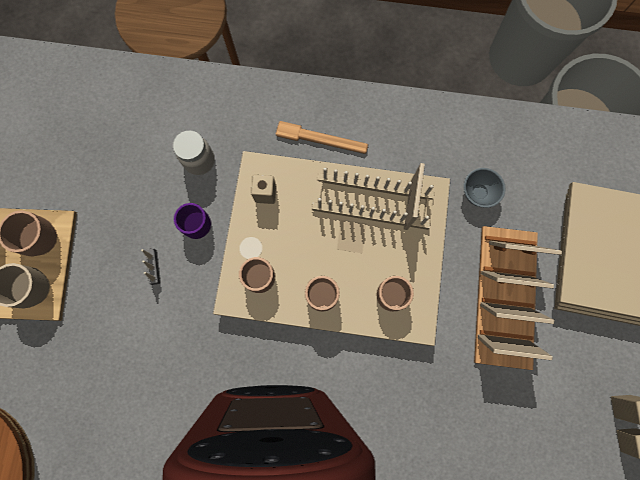

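View pics/wrist0.png

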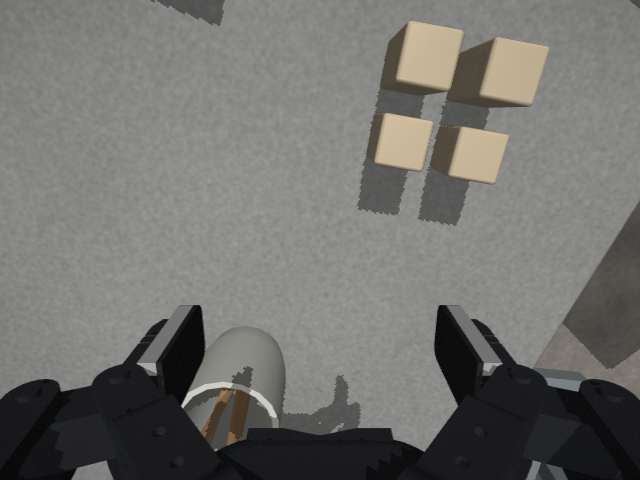

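```bash
cat > h.py <<'E'
import numpy as np, cv2
from cell import ctrl
from scipy.spatial.transform import Rotation as Rn
np.set_printoptions(precision=4,suppress=True)
def cal(n,state=None):
    c=ctrl.calibration(n); K=c["mtx"]
    if n!="wrist": return K,c["R"],c["t"]
    s=state or ctrl.sense(); T=np.eye(4); T[:3,:3]=Rn.from_quat(s["orientation"]).as_matrix(); T[:3,3]=s["tcp_pos"]
    M=np.linalg.inv(T@c["hand_eye"]); return K,M[:3,:3],M[:3,3]
def proj(X,C):
    K,R,t=C; p=(np.atleast_2d(X)@R.T+t)@K.T; return p[:,:2]/p[:,2:]
def ray(uv,C):
    K,R,t=C; d=np.linalg.inv(K)@[uv[0],uv[1],1]; return -R.T@t, R.T@d
def onz(uv,C,z):
    o,d=ray(uv,C); return o+d*(z-o[2])/d[2]
def tri(obs):  # [(uv,C),...]
    A=np.zeros((3,3));b=np.zeros(3);rs=[]
    for uv,C in obs:
        o,d=ray(uv,C); d=d/np.linalg.norm(d); P=np.eye(3)-np.outer(d,d); A+=P;b+=P@o; rs.append((o,P))
    X=np.linalg.solve(A,b); return X,[np.linalg.norm(P@(X-o)) for o,P in rs]
def crop(src,dst,x0,y0,x1,y1,k):
    im=cv2.imread(src)[y0:y1,x0:x1]; cv2.imwrite(dst,cv2.resize(im,None,fx=k,fy=k,interpolation=cv2.INTER_CUBIC))
E
python3 - <<'E'
from h import *
crop("pics/top0.png","pics/t_shelf.png",200,130,465,360,3)
crop("pics/top0.png","pics/t_stand.png",460,210,580,380,3.5)
crop("pics/scene0.png","pics/s_shelf.png",210,180,450,340,3.3)
crop("pics/scene0.png","pics/s_stand.png",155,140,265,255,5)
C=cal("top"); S=cal("scene")
print("cam pos",-C[1].T@C[2],-S[1].T@S[2])
for n,uv in dict(FL=(217,315),FR=(434,344),BL=(244,152),BR=(450,178)).items(): print(n,onz(uv,C,.04))
for n,uv in dict(conepack=(152,270),purple=(192,232),jar=(190,160),bowl=(484,195)).items(): print(n,onz(uv,C,.01))
E
```

```text
cam pos [ 0.3963 -0.0106  0.9665] [1.2743 0.2815 0.8761]
FL [0.4077 0.1909 0.04  ]
FR [ 0.4107 -0.2185  0.04  ]
BL [0.7348 0.1953 0.04  ]
BR [ 0.7369 -0.2203  0.04  ]
conepack [0.4771 0.3408 0.01  ]
purple [0.5636 0.2769 0.01  ]
jar [0.7132 0.31   0.01  ]
bowl [ 0.7213 -0.2989  0.01  ]
```

View pics/t_shelf.png

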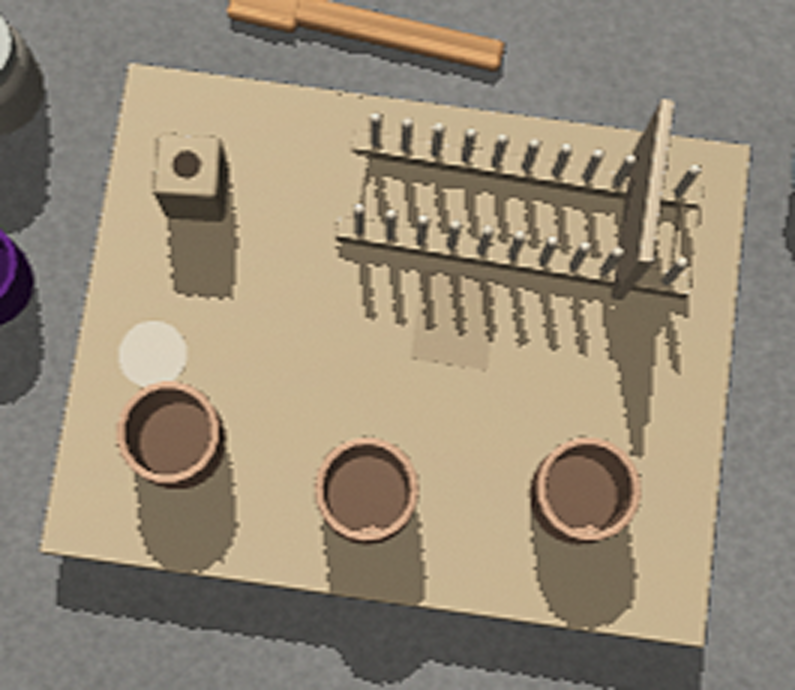

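View pics/t_stand.png

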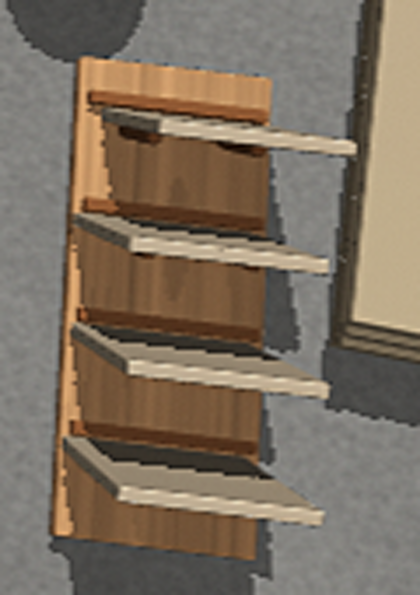

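View pics/s_shelf.png

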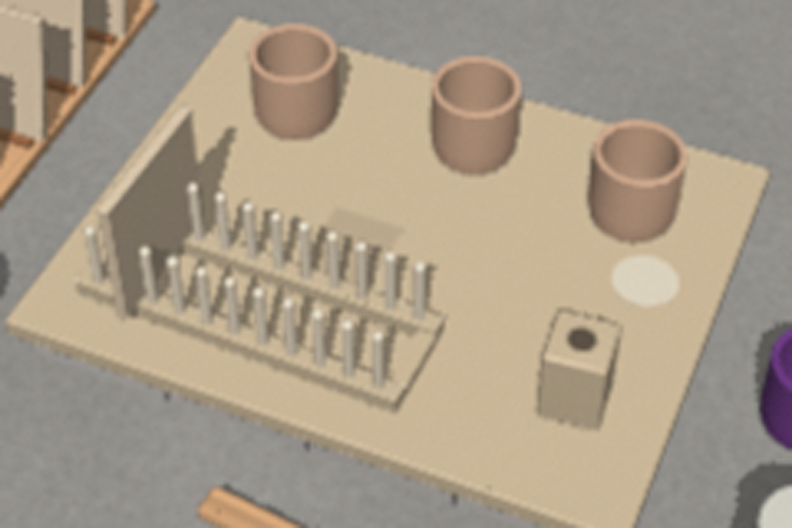

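View pics/s_stand.png

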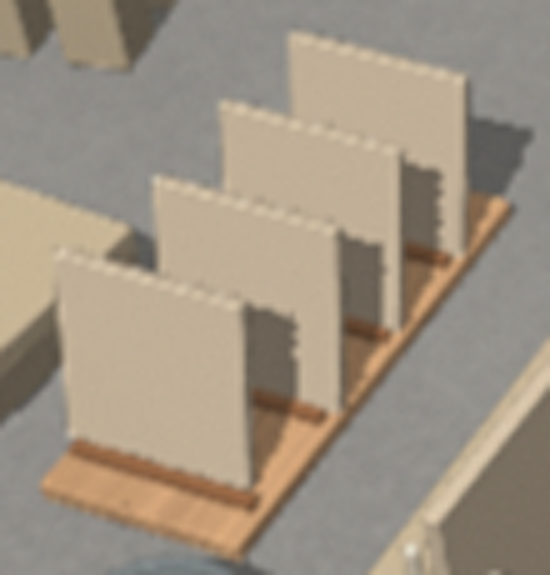

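```bash
cat > m1.py <<'E'
from h import *
T=cal("top"); S=cal("scene")
def linefit(mask_edge): pass
im=cv2.imread("pics/top0.png"); hsv=cv2.cvtColor(im,cv2.COLOR_BGR2HSV)
m=((hsv[...,0]>10)&(hsv[...,0]<30)&(hsv[...,1]>40)).astype(np.uint8)*255
m[:, :210]=0; m[:,455:]=0; m[:148]=0; m[350:]=0
m=cv2.morphologyEx(m,cv2.MORPH_CLOSE,np.ones((9,9)))
cs,_=cv2.findContours(m,cv2.RETR_EXTERNAL,cv2.CHAIN_APPROX_NONE)
c=max(cs,key=cv2.contourArea)[:,0,:].astype(float)
q=np.array([(217,315),(434,344),(450,178),(244,152)],float)
L=[]
for i in range(4):
    a,b=q[i],q[(i+1)%4]; d=(b-a)/np.linalg.norm(b-a); n=np.array([-d[1],d[0]])
    s=(c-a)@d; e=(c-a)@n; k=(abs(e)<4)&(s>12)&(s<np.linalg.norm(b-a)-12)
    vx,vy,x,y=cv2.fitLine(c[k].astype(np.float32),cv2.DIST_HUBER,0,.01,.01).ravel(); L.append(np.cross([x,y,1],[x+vx,y+vy,1]))
for i in range(4):
    p=np.cross(L[i-1],L[i]); p=p[:2]/p[2]; print("corner",p,onz(p,T,.04))
# cups: reddish
for n,f,C in(("top","pics/top0.png",T),("scene","pics/scene0.png",S)):
    im=cv2.imread(f); h=cv2.cvtColor(im,cv2.COLOR_BGR2HSV)
    m=(((h[...,0]<12)|(h[...,0]>172))&(h[...,1]>60)&(h[...,2]>60)).astype(np.uint8)*255
    m=cv2.morphologyEx(m,cv2.MORPH_OPEN,np.ones((3,3)))
    k,lab,st,cen=cv2.connectedComponentsWithStats(m)
    for i in range(1,k):
        if 300<st[i,4]<3000: print(n,st[i],cen[i])
E
python3 m1.py
python3 - <<'E'
from h import *
T=cal("top"); S=cal("scene")
f=lambda x,y:(200+x/3,130+y/3); g=lambda x,y:(210+x/3.3,180+y/3.3)
P=dict(cupL=((169,433),(639,158)),cupM=((367,490),(475,92)),cupR=((586,490),(294,60)),
 propc=((187,163),(582,340)),pinFL=((359,209),(421,266)),pinBL=((375,118),(379,336)),pinF1=((683,264),None),pinBR=((693,172),(92,231)),
 pinB9=((628,162),(147,251)),pinF9=((612,256),(193,186)),tileTB=((667,100),(104,210)),tileTF=((648,262),(190,112)))
for n,(a,b) in P.items():
    if b: print(n,*tri([(f(*a),T),(g(*b),S)]))
f=lambda x,y:(460+x/3.5,210+y/3.5); g=lambda x,y:(155+x/5,140+y/5)
P={"t1L":((160,122),(243,305)),"t1R":((355,150),(60,250)),"t2L":((135,242),(340,230)),"t2R":((328,265),(155,180)),
"t3L":((128,367),(402,150)),"t3R":((328,390),(222,103)),"t4L":((120,493),(466,73)),"t4R":((323,518),(291,36))}
for n,(a,b) in P.items(): print(n,*tri([(f(*a),T),(g(*b),S)]))
s=ctrl.sense(); print(Rn.from_quat(s["orientation"]).as_matrix())
E
```

```text
corner [213.0397 313.5727] [0.4093 0.1988 0.04  ]
corner [433.819  345.1535] [ 0.4086 -0.2183  0.04  ]
corner [449.3516 178.3934] [ 0.7359 -0.2191  0.04  ]
corner [242.7174 151.0415] [0.7365 0.1982 0.04  ]
top [ 178  457  166   19 1066] [258.7608 468.742 ]
top [ 165  464  192   16 1220] [258.9123 475.0811]
cupL [0.4882 0.1222 0.0927] [np.float64(0.00014169297894141457), np.float64(0.00014169297894148062)]
cupM [ 0.4708 -0.0007  0.0928] [np.float64(0.0001836286642728833), np.float64(0.00018362866427288819)]
cupR [ 0.4889 -0.1303  0.0916] [np.float64(0.0001492798786858455), np.float64(0.0001492798786859453)]
propc [0.655  0.138  0.0993] [np.float64(0.00040100672823304036), np.float64(0.00040100672823298794)]
pinFL [0.6398 0.0282 0.1009] [np.float64(0.00042197190195617234), np.float64(0.000421971901956163)]
pinBL [0.6998 0.0263 0.0998] [np.float64(0.00020333495504261208), np.float64(0.00020333495504276785)]
pinBR [ 0.6924 -0.1736  0.099 ] [np.float64(3.6546801086558605e-05), np.float64(3.654680108651372e-05)]
pinB9 [ 0.6934 -0.1334  0.0988] [np.float64(0.000302407777733365), np.float64(
[... 526 characters left out ...]
3630843)]
t2L [ 0.5365 -0.3046  0.108 ] [np.float64(0.0013343642793873845), np.float64(0.001334364279387373)]
t2R [ 0.539  -0.4035  0.1073] [np.float64(0.0002344258885108679), np.float64(0.0002344258885109343)]
t3L [ 0.4741 -0.3065  0.1085] [np.float64(5.618076204203774e-05), np.float64(5.6180762042072064e-05)]
t3R [ 0.4767 -0.4061  0.1082] [np.float64(0.000608695563050458), np.float64(0.0006086955630503136)]
t4L [ 0.4124 -0.3055  0.1121] [np.float64(0.00018575354445113132), np.float64(0.00018575354445114203)]
t4R [ 0.4143 -0.4066  0.1068] [np.float64(0.00017772171313088747), np.float64(0.00017772171313080057)]
[[ 0.3596 -0.0001  0.9331]
 [-0.9331  0.001   0.3596]
 [-0.001  -1.      0.0002]]
```

```bash
cat >> h.py <<'E'
def Rtool(az,tilt=0,tiltaxis=None):
    """tool pointing down, tool z at azimuth az deg"""
    a=np.radians(az); z=np.array([np.cos(a),np.sin(a),0]); y=np.array([0,0,-1.]); x=np.cross(y,z)
    R=np.stack([x,y,z],1)
    if tilt: R=Rn.from_rotvec(np.radians(tilt)*np.array(tiltaxis)).as_matrix()@R
    return R
def go(p,R,grasp=False,s=None):
    """print tool-frame row from present pose; p = TCP or grasp point"""
    s=s or ctrl.sense(); R0=Rn.from_quat(s["orientation"]).as_matrix(); p=np.array(p,float)
    if grasp: p=p-0.155*R[:,1]
    d=R0.T@(p-s["tcp_pos"])*100; rv=np.degrees(Rn.from_matrix(R0.T@R).as_rotvec())
    print("row: [%.2f,%.2f,%.2f, %.2f,%.2f,%.2f]  n_lin %.1f n_rot %.1f"%(*rv,*d,np.linalg.norm(d)/5,np.linalg.norm(rv)/8.59)," t=%.2f"%s["t"])
    return p
E
python3 - <<'E'
from h import *
go([.50,-.27,.40],Rtool(90))
E
```

```text
row: [-0.05,-68.93,-0.04, -16.82,0.44,36.94]  n_lin 8.1 n_rot 8.0  t=0.15
```

```bash
python3 -m pendant '[[[0,-30,0,-8.4,0.2,18.4,8.5],[0,-50,0,-12,0.4,27,8.5],[0,-69,0,-16.8,0.4,36.9,4],[0,-69,0,-16.8,0.4,36.9,4],[0,-69,0,-16.8,0.4,36.9,4],[0,-69,0,-16.8,0.4,36.9,4],[0,-69,0,-16.8,0.4,36.9,4],[0,-69,0,-16.8,0.4,36.9,4],[0,-69,0,-16.8,0.4,36.9,4],[0,-69,0,-16.8,0.4,36.9,4]]]'
python3 - <<'E'
from h import *
s=ctrl.sense(); print(s["tcp_pos"],s["qpos"],s["width"]); go([.50,-.27,.40],Rtool(90))
E
```

```text
t: 1.15
tcp_pos: [0.5004, -0.2693, 0.4004]
orientation: [-0.707, -0.001, 0.001, 0.707]
force: [-0.6, 0.3, -0.9]
width: 0.469
[ 0.5004 -0.2693  0.4004] [-0.7237  0.0065 -0.0115  1.5533 -0.0002  0.8439] 0.46872117245394784
row: [-0.01,0.18,-0.03, -0.04,0.04,-0.07]  n_lin 0.0 n_rot 0.0  t=1.15
```

```bash
python3 - <<'E'
from h import *
import pickle
s=ctrl.sense(); im=ctrl.camera("wrist"); cv2.imwrite("pics/wA.png",im[:,:,::-1]); pickle.dump(s,open("wA.pkl","wb"))
E
```

```text
(no output)
```

View pics/wA.png

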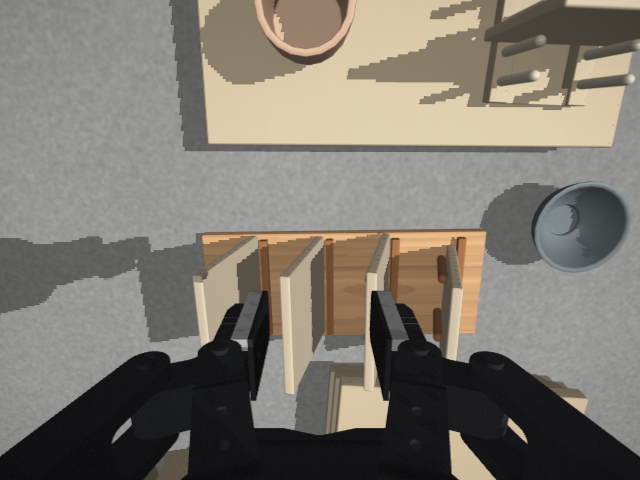

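```bash
python3 - <<'E'
from h import *
crop("pics/wA.png","pics/wA_c.png",185,220,475,400,2.75)
go([.60,-.10,.42],Rtool(90))
E
```

```text
row: [0.00,0.06,-0.04, 10.05,-1.97,17.02]  n_lin 4.0 n_rot 0.0  t=1.20
```

View pics/wA_c.png

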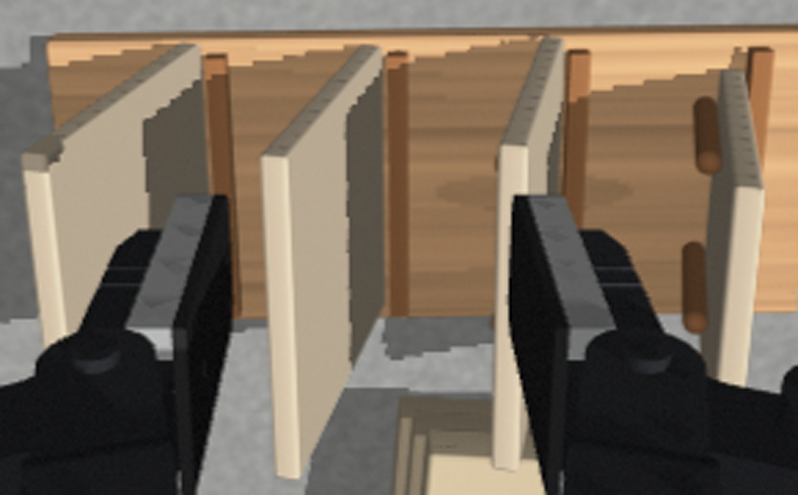

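```bash
python3 -m pendant '[[[0,0,0,10,-2,17,4],[0,0,0,10,-2,17,4],[0,0,0,10,-2,17,4],[0,0,0,10,-2,17,4],[0,0,0,10,-2,17,4],[0,0,0,10,-2,17,4],[0,0,0,10,-2,17,4]]]'
python3 - <<'E'
from h import *
import pickle
s=ctrl.sense(); im=ctrl.camera("wrist"); cv2.imwrite("pics/wB.png",im[:,:,::-1]); pickle.dump(s,open("wB.pkl","wb")); print(s["tcp_pos"])
W=cal("wrist",pickle.load(open("wA.pkl","rb"))); T=cal("top"); S=cal("scene")
w=lambda x,y:(185+x/2.75,220+y/2.75); f=lambda x,y:(460+x/3.5,210+y/3.5); g=lambda x,y:(155+x/5,140+y/5)
P={"t1L":((748,189),(162,124),(243,305)),"t2L":((513,147),(135,244),(340,230)),"t3L":((275,155),(128,367),(402,150)),"t4L":((36,167),(120,493),(466,73)),"t3R":((289,475),(328,388),(222,103)),"t2R":((506,466),(328,265),(155,180))}
for n,(a,b,c) in P.items():
    print(n,onz(w(*a),W,.108),"W+T",*tri([(w(*a),W),(f(*b),T)]),"all",tri([(w(*a),W),(f(*b),T),(g(*c),S)])[0])
E
```

```text
t: 1.9
tcp_pos: [0.5989, -0.1022, 0.4204]
orientation: [0.707, -0.001, 0.0, -0.707]
force: [-0.4, -0.1, -0.2]
width: 0.468
[ 0.5989 -0.1022  0.4204]
t1L [ 0.5998 -0.316   0.108 ] W+T [ 0.599  -0.3149  0.1103] [np.float64(0.00010689010018826949), np.float64(0.00010689010018829703)] all [ 0.5994 -0.3154  0.1087]
t2L [ 0.5374 -0.3043  0.108 ] W+T [ 0.5407 -0.3151  0.0819] [np.float64(0.00045131265947972375), np.float64(0.0004513126594796789)] all [ 0.5365 -0.3046  0.1079]
t3L [ 0.4755 -0.3067  0.108 ] W+T [ 0.4748 -0.3089  0.1021] [np.float64(0.000333862094017763), np.float64(0.00033386209401774767)] all [ 0.4747 -0.3063  0.1088]
t4L [ 0.4129 -0.3103  0.108 ] W+T [ 0.4129 -0.3082  0.1088] [np.float64(0.001678012193634442), np.float64(0.0016780121936343757)] all [ 0.4131 -0.3064  0.1123]
t3R [ 0.4773 -0.4064  0.108 ] W+T [ 0.4773 -0.4047  0.11  ] [np.float64(9.266107166630614e-05), np.float64(9.266107166639598e-05)] all [ 0.4774 -0.4056  0.109 ]
t2R [ 0.5396 -0.4031  0.108 ] W+T [ 0.5391 -0.4028  0.1082] [np.float64(0.0003994289477365667), np.float64(0.00039942894773662243)] all [ 0.5392 -0.4033  0.1076]
```

View pics/wB.png

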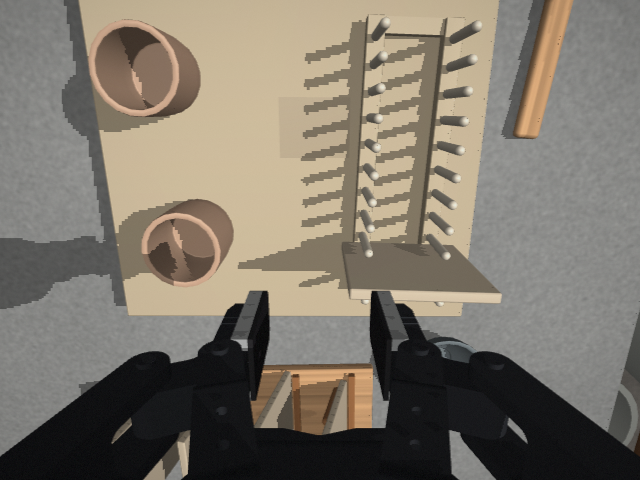

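```bash
python3 - <<'E'
from h import *
crop("pics/wB.png","pics/wB_c.png",335,5,525,155,4.2)
crop("pics/wB.png","pics/wB_d.png",335,150,525,310,4.2)
E
```

```text
(no output)
```

View pics/wB_c.png

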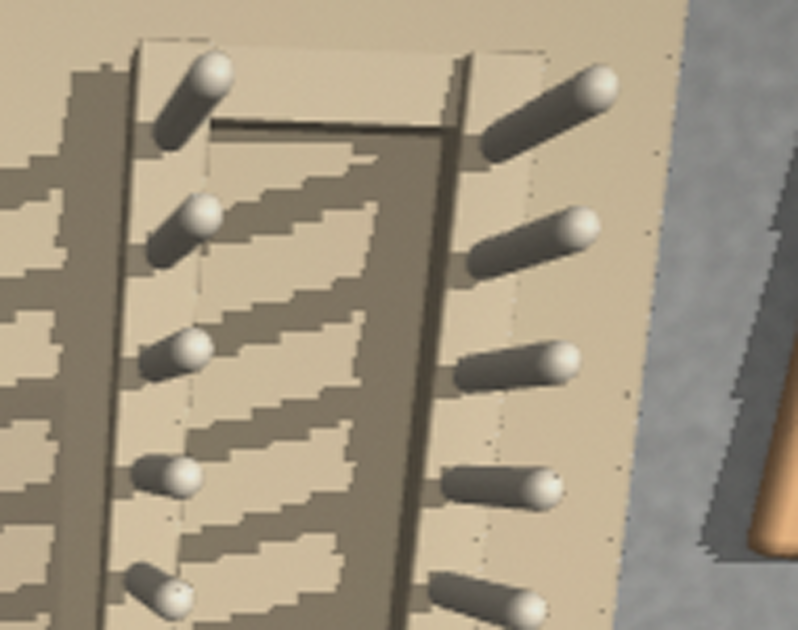

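View pics/wB_d.png

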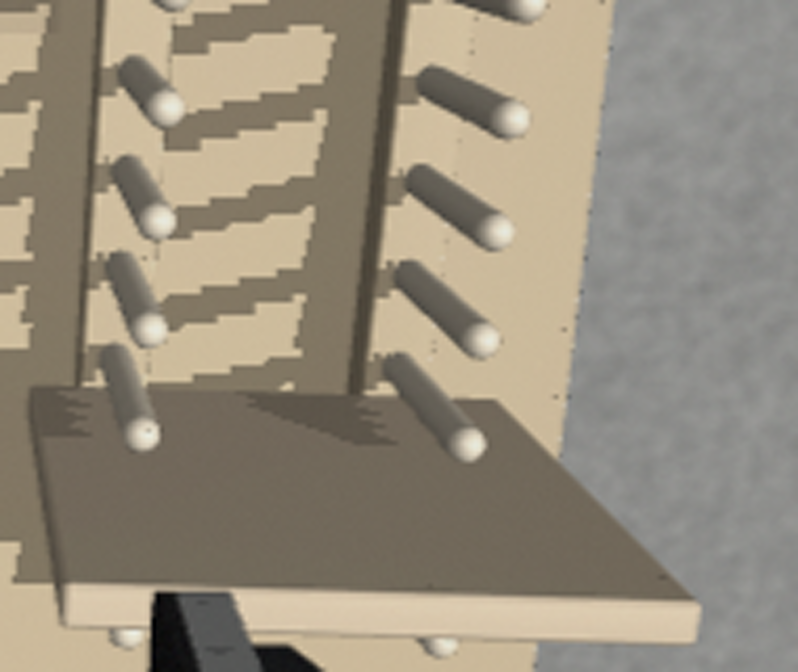

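```bash
cat > rackfit.py <<'E'
from h import *
import pickle
from scipy.optimize import least_squares
W=cal("wrist",pickle.load(open("wB.pkl","rb"))); T=cal("top")
k=4.2
L=[(335+x/k,5+y/k) for x,y in [(213,74),(204,215),(193,350),(184,477),(175,598)]]+[(335+x/k,150+y/k) for x,y in [(167,106),(158,220),(150,330),(143,434)]]
R=[(335+x/k,5+y/k) for x,y in [(598,87),(578,228),(562,361),(544,488),(526,608)]]+[(335+x/k,150+y/k) for x,y in [(511,118),(494,231),(481,341),(467,444)]]
uv=np.array(L+R); ys=np.r_[np.arange(9),np.arange(9)]*-.02+.1; xs=np.r_[[-.03]*9,[.03]*9]
def X(p):
    c,s=np.cos(p[2]),np.sin(p[2]); return np.c_[p[0]+c*xs-s*ys,p[1]+s*xs+c*ys,np.full(18,p[3])]
r=least_squares(lambda p:(proj(X(p),W)-uv).ravel(),[.667,-.073,-.03,.1005])
print("wrist fit",r.x,np.degrees(r.x[2]),"rms px",np.sqrt(np.mean(r.fun**2)))
r2=least_squares(lambda p:(proj(X([*p,.1005]),W)-uv).ravel(),[.667,-.073,-.03]); print("z fixed",r2.x,np.sqrt(np.mean(r2.fun**2)))
f=lambda x,y:(200+x/3,130+y/3)
tL=[(359,209),(391,214),(423,219),(454,225),(486,231),(518,237),(549,243),(581,249),(612,256)]; tR=[(375,118),(407,122),(438,128),(470,133),(500,140),(533,145),(565,149),(597,155),(628,162)]
uvt=np.array([f(*a) for a in tL+tR])
r3=least_squares(lambda p:(proj(X([*p,.1005]),T)-uvt).ravel(),[.667,-.073,-.03]); print("top",r3.x,np.sqrt(np.mean(r3.fun**2)))
r4=least_squares(lambda p:np.r_[(proj(X(p),T)-uvt).ravel(),(proj(X(p),W)-uv).ravel()],[.667,-.073,-.03,.1]); print("both",r4.x,np.sqrt(np.mean(r4.fun**2)))
p=r.x; c,s=np.cos(p[2]),np.sin(p[2])
w=lambda x,y:(335+x/k,150+y/k)
for a in [(65,605),(697,622)]: 
    q=onz(w(*a),W,.154); d=q[:2]-p[:2]; print("racked top in rack",c*d[0]+s*d[1],-s*d[0]+c*d[1])
for a in [(125,637),(440,648)]:
    q=onz(w(*a),W,.1005); d=q[:2]-p[:2]; print("hidden pin",c*d[0]+s*d[1],-s*d[0]+c*d[1])
E
python3 rackfit.py
```

```text
wrist fit [ 0.6686 -0.0724 -0.0337  0.1024] -1.928222859170945 rms px 0.22349034659316583
z fixed [ 0.6691 -0.0725 -0.0339] 0.45525203064444303
top [ 0.6658 -0.0722 -0.0457] 0.3298437070327805
both [ 0.6684 -0.0724 -0.0356  0.1017] 0.8419550046364114
racked top in rack -0.04752997688150034 -0.07033622992889861
racked top in rack 0.05155134010230588 -0.070072995741857
hidden pin -0.030158904227438325 -0.1023749908296565
hidden pin 0.030743664270301514 -0.10276177293878129
```

```bash
cat > plan.py <<'E'
from h import *
TOP={1:(.5995,-.3654,.1085),2:(.5382,-.3538,.108),3:(.4760,-.3562,.1088),4:(.4138,-.3575,.109)}
A=np.radians(1.2); RS=Rtool(91.2,-15,(-np.sin(A),np.cos(A),0)); D=.020
RK=np.array([.6685,-.0724]); YAW=np.radians(-1.95); RR=Rtool(180-1.95)
def stand(i,back=0): return np.array(TOP[i])+RS[:,1]*(D-back)
def rack(y,z,x=0):
    c,s=np.cos(YAW),np.sin(YAW); return np.array([RK[0]+c*x-s*y,RK[1]+s*x+c*y,z])
E
python3 - <<'E'
from plan import *
print(RS); print(stand(1),rack(.09,.134))
go(stand(1,.075),RS,True)
E
```

```text
[[ 0.9657  0.2588 -0.0209]
 [ 0.0202  0.0054  0.9998]
 [ 0.2588 -0.9659  0.    ]]
[ 0.6047 -0.3653  0.0892] [0.6716 0.0175 0.134 ]
row: [0.18,-1.29,-15.03, -5.32,10.92,-26.44]  n_lin 5.8 n_rot 1.8  t=1.95
```

```bash
python3 -m pendant '[[[0,0,0,-2.6,2,-13,3],[0.2,-1.3,-15,-5.3,10.9,-26.4,3],[0.2,-1.3,-15,-5.3,10.9,-26.4,3],[0.2,-1.3,-15,-5.3,10.9,-26.4,3],[0.2,-1.3,-15,-5.3,10.9,-26.4,3],[0.2,-1.3,-15,-5.3,10.9,-26.4,3],[0.2,-1.3,-15,-5.3,10.9,-26.4,3],[0.2,-1.3,-15,-5.3,10.9,-26.4,3],[0.2,-1.3,-15,-5.3,10.9,-26.4,3],[0.2,-1.3,-15,-5.3,10.9,-26.4,3]]]'
python3 - <<'E'
from plan import *
go(stand(1,.0),RS,True)
im=ctrl.camera("wrist"); cv2.imwrite("pics/wC.png",im[:,:,::-1])
E
```

```text
t: 2.95
tcp_pos: [0.547, -0.3638, 0.3128]
orientation: [-0.7, -0.101, -0.084, 0.702]
force: [0.2, 0.8, 0.2]
width: 0.352
row: [-0.03,0.22,0.06, -0.23,7.59,-0.27]  n_lin 1.5 n_rot 0.0  t=2.95
```

View pics/wC.png

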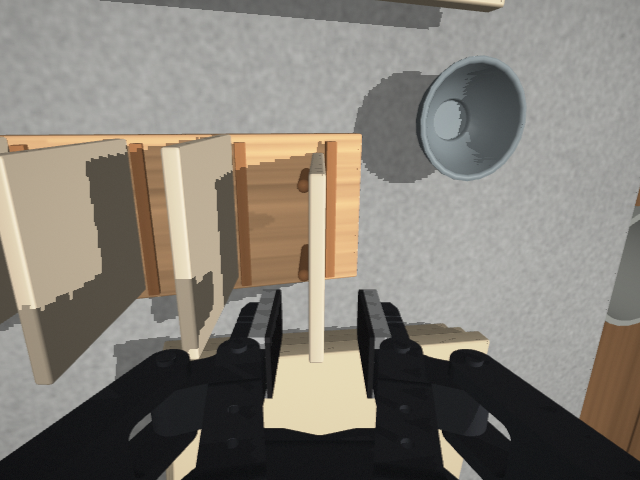

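```bash
python3 -m pendant '[[[0,0.2,0,-0.2,3,-0.3,3],[0,0.2,0,-0.2,6,-0.3,3],[0,0.2,0,-0.2,7.6,-0.3,3],[0,0.2,0,-0.2,7.6,-0.3,3],[0,0.2,0,-0.2,7.6,-0.3,0.4],[0,0.2,0,-0.2,7.6,-0.3,0.4],[0,0.2,0,-0.2,7.6,-0.3,0.4],[0,0.2,0,-0.2,7.6,-0.3,0.4],[0,0.2,0,-0.2,7.6,-0.3,0.4],[0,0.2,0,-0.2,7.6,-0.3,0.4]]]' 30
python3 - <<'E'
from plan import *
s=ctrl.sense(); print(s["width"]*85.4); go(stand(1,.0),RS,True); 
E
```

```text
t: 4.0
tcp_pos: [0.565, -0.3674, 0.2396]
orientation: [-0.7, -0.1, -0.086, 0.702]
force: [-1.2, 0.7, 7.0]
width: 0.088
7.537698945744196
row: [0.02,-0.01,0.12, -0.06,0.06,0.13]  n_lin 0.0 n_rot 0.0  t=4.00
```

```bash
python3 -m pendant '[[[0,0,0,0,-2,0,0.4],[0,0,0,0,-5,0,0.4],[0,0,0,0,-9,0,0.4],[0,0,0,0,-13,0,0.4],[0,0,0,0,-15,0,0.4],[0,0,0,0,-15,0,0.4]]]'
python3 - <<'E'
from plan import *
s=ctrl.sense(); print(s["width"]*85.4)
go(rack(.09,.275),RR,True)
im=ctrl.camera("wrist"); cv2.imwrite("pics/wD.png",im[:,:,::-1])
E
```

```text
t: 4.6
tcp_pos: [0.5257, -0.3687, 0.3869]
orientation: [0.701, 0.101, 0.086, -0.701]
force: [0.3, -0.1, -2.3]
width: 0.087
7.423137868155704
row: [11.69,-86.32,12.02, 15.99,-0.26,38.31]  n_lin 8.3 n_rot 10.2  t=4.60
```

View pics/wD.png

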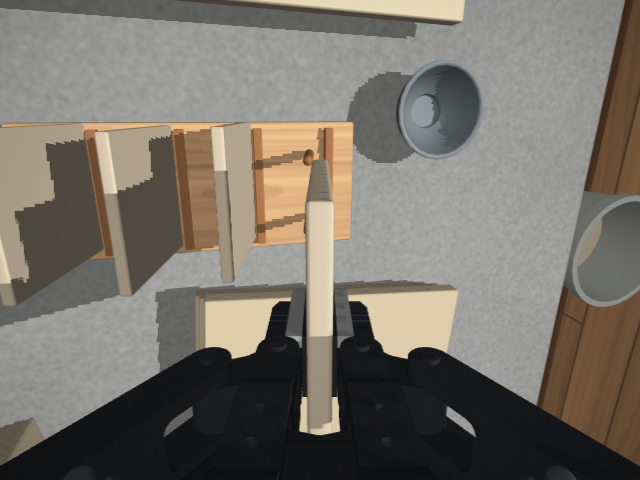

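```bash
python3 -m pendant '[[[11.7,-86.3,12,16,-2,38.3,0.4],[11.7,-86.3,12,16,-2,38.3,0.4],[11.7,-86.3,12,16,-2,38.3,0.4],[11.7,-86.3,12,16,-2,38.3,0.4],[11.7,-86.3,12,16,-2,38.3,0.4],[11.7,-86.3,12,16,-2,38.3,0.4],[11.7,-86.3,12,16,-2,38.3,0.4],[11.7,-86.3,12,16,-2,38.3,0.4],[11.7,-86.3,12,16,-2,38.3,0.4],[11.7,-86.3,12,16,-2,38.3,0.4]]]'
python3 - <<'E'
from plan import *
s=ctrl.sense(); print(s["width"]*85.4,s["qpos"])
go(rack(.09,.215),RR,True)
E
```

```text
t: 5.65
tcp_pos: [0.6678, 0.0212, 0.4413]
orientation: [-0.511, -0.487, 0.484, 0.517]
force: [-0.5, -0.0, -2.3]
width: 0.088
7.535100054070054 [-0.1653  0.3399  0.4318  1.667   0.0092 -0.1078]
row: [-0.18,-1.34,0.56, -0.41,7.13,-0.42]  n_lin 1.4 n_rot 0.2  t=5.65
```

```bash
python3 -m pendant '[[[-0.2,-1.3,0.6,-0.4,2,-0.4,0.4],[-0.2,-1.3,0.6,-0.4,5,-0.4,0.4],[-0.2,-1.3,0.6,-0.4,7.1,-0.4,0.4],[-0.2,-1.3,0.6,-0.4,7.1,-0.4,0.4],[-0.2,-1.3,0.6,-0.4,7.1,-0.4,0.4],[-0.2,-1.3,0.6,-0.4,7.1,-0.4,0.4]]]'
python3 - <<'E'
from plan import *
go(rack(.09,.160),RR,True)
im=ctrl.camera("wrist"); cv2.imwrite("pics/wE.png",im[:,:,::-1])
im=ctrl.camera("scene"); cv2.imwrite("pics/sE.png",im[:,:,::-1]); crop("pics/sE.png","pics/sEc.png",210,120,450,310,3.3)
im=ctrl.camera("top"); cv2.imwrite("pics/tE.png",im[:,:,::-1]); crop("pics/tE.png","pics/tEc.png",200,130,465,360,3)
E
```

```text
t: 6.25
tcp_pos: [0.6712, 0.0144, 0.3739]
orientation: [0.513, 0.49, -0.488, -0.509]
force: [0.1, -0.3, -1.7]
width: 0.09
row: [0.30,-0.61,-0.06, 0.32,5.89,0.01]  n_lin 1.2 n_rot 0.1  t=6.25
```

View pics/wE.png

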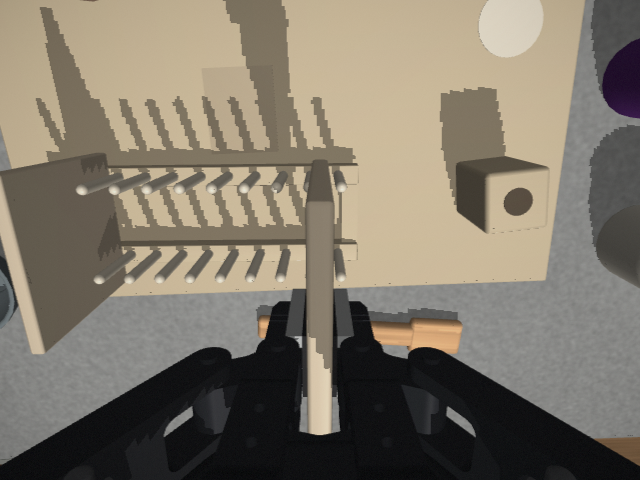

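View pics/sEc.png

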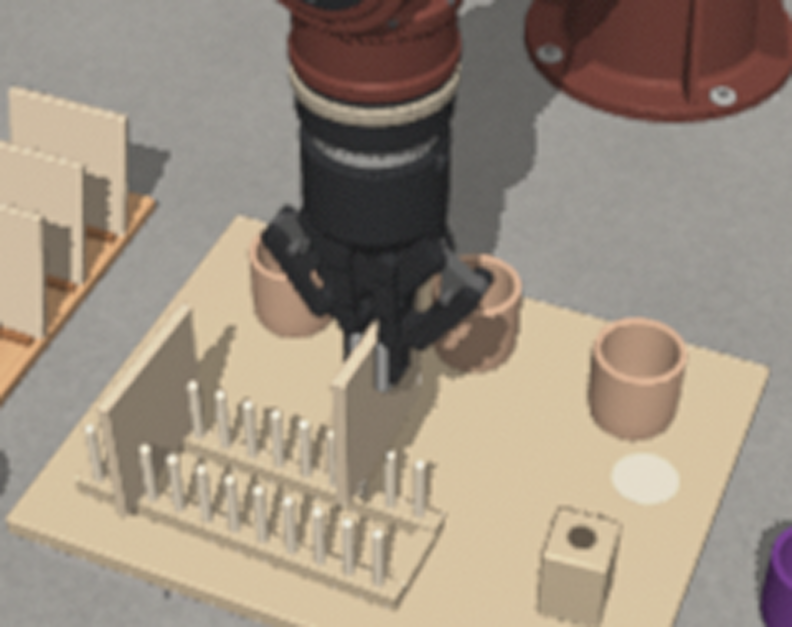

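View pics/tEc.png

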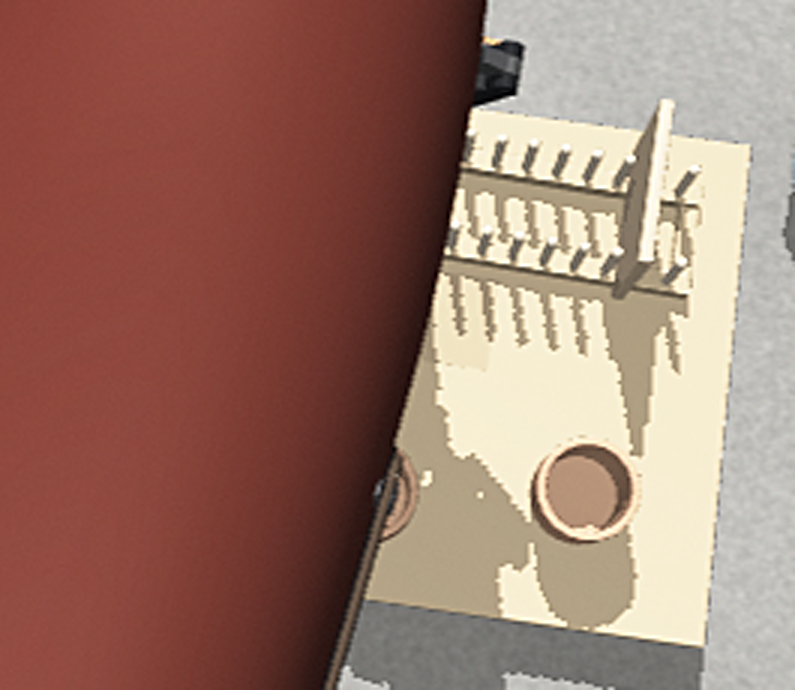

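```bash
python3 -m pendant '[[[0.3,-0.6,0,0.3,0.5,0,0.4],[0.3,-0.6,0,0.3,1.5,0,0.4],[0.3,-0.6,0,0.3,2.4,0,0.4],[0.3,-0.6,0,0.3,2.4,0,0.4],[0.3,-0.6,0,0.3,2.4,0,0.4],[0.3,-0.6,0,0.3,2.4,0,0.4]]]'
python3 - <<'E'
from plan import *
go(rack(.09,.134),RR,True)
im=ctrl.camera("wrist"); cv2.imwrite("pics/wF.png",im[:,:,::-1]); crop("pics/wF.png","pics/wFc.png",200,140,400,290,4)
E
```

```text
t: 7.0
tcp_pos: [0.6712, 0.0173, 0.3491]
orientation: [0.509, 0.491, -0.492, -0.508]
force: [0.5, 0.6, -1.6]
width: 0.09
row: [-0.05,-0.02,-0.06, 0.03,6.01,-0.04]  n_lin 1.2 n_rot 0.0  t=7.00
```

View pics/wFc.png

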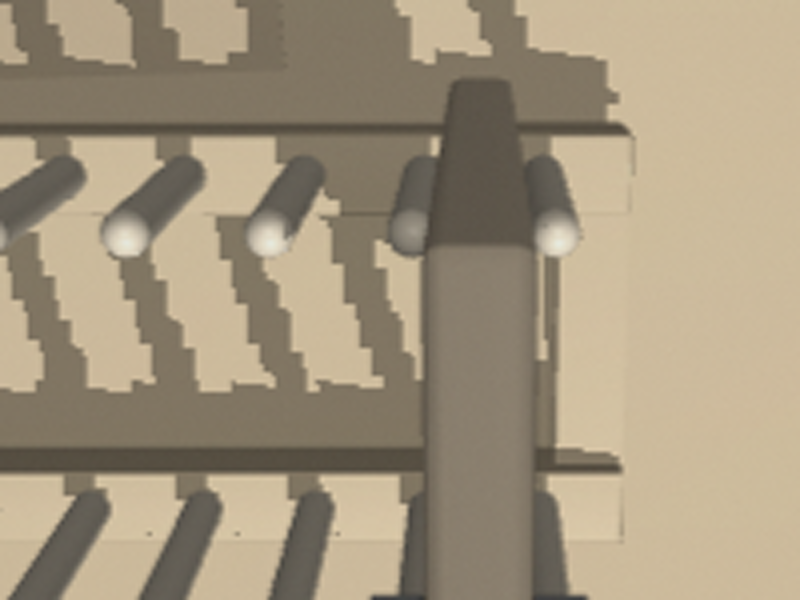

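```bash
python3 -m pendant '[[[0,0,0,0,1,0,0.4],[0,0,0,0,2,0,0.4],[0,0,0,0,3,0,0.4],[0,0,0,0,4,0,0.4],[0,0,0,0,5,0,0.4],[0,0,0,0,5.5,0,0.4],[0,0,0,0,5.8,0,0.4],[0,0,0,0,5.8,0,0.4]]]'
python3 - <<'E'
from plan import *
go(rack(.09,.134),RR,True)
im=ctrl.camera("wrist"); cv2.imwrite("pics/wG.png",im[:,:,::-1]); crop("pics/wG.png","pics/wGc.png",200,100,460,300,3)
im=ctrl.camera("scene"); cv2.imwrite("pics/sG.png",im[:,:,::-1]); crop("pics/sG.png","pics/sGc.png",210,190,390,310,4.4)
E
```

```text
t: 7.85
tcp_pos: [0.671, 0.0174, 0.2906]
orientation: [-0.508, -0.491, 0.492, 0.509]
force: [0.5, 0.4, -1.3]
width: 0.091
row: [-0.09,-0.01,-0.05, 0.02,0.16,-0.05]  n_lin 0.0 n_rot 0.0  t=7.85
```

View pics/sGc.png

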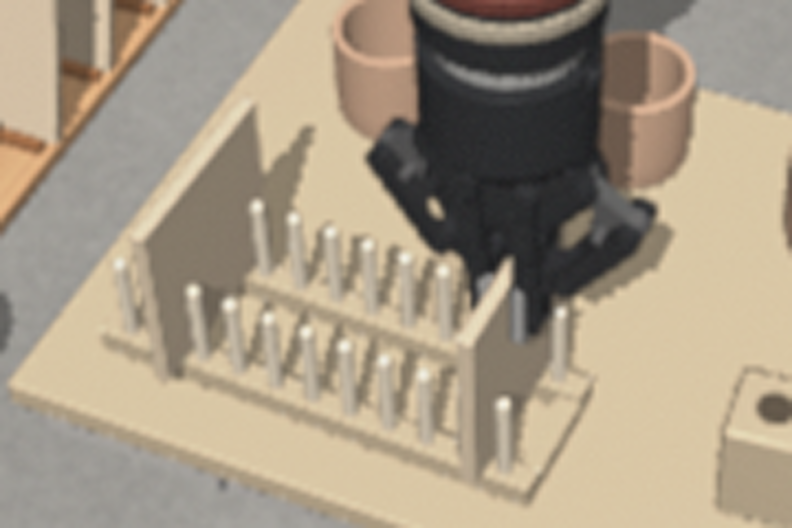

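```bash
python3 -m pendant '[[[0,0,0,0,0.1,0,0.4],[0,0,0,0,0.15,0,0.4],[0,0,0,0,0.15,0,0.4]]]'; python3 -m pendant '[[[0,0,0,0,0.1,0,0.4],[0,0,0,0,0.15,0,0.4],[0,0,0,0,0.15,0,0.4]]]'
```

```text
t: 8.25
tcp_pos: [0.6712, 0.0173, 0.2895]
orientation: [-0.508, -0.491, 0.492, 0.508]
force: [0.3, 0.5, -1.0]
width: 0.086
t: 8.55
tcp_pos: [0.6712, 0.0174, 0.2888]
orientation: [0.509, 0.491, -0.492, -0.508]
force: [-2.0, 0.1, 4.8]
width: 0.089
```

```bash
python3 -m pendant '[[[0,0,0,0,0,0,2.4],[0,0,0,0,0,0,2.4],[0,0,0,0,0,0,2.4],[0,0,0,0,0,0,2.4],[0,0,0,0,-2,0,2.4],[0,0,0,0,-6,0,2.4],[0,0,0,0,-11,0,2.4],[0,0,0,0,-13,0,2.4],[0,0,0,0,-13,0,2.4],[0,0,0,0,-13,0,2.4]]]'
python3 - <<'E'
from plan import *
im=ctrl.camera("wrist"); cv2.imwrite("pics/wH.png",im[:,:,::-1])
go(stand(2,.09),RS,True)
E
```

```text
t: 9.55
tcp_pos: [0.6714, 0.0174, 0.4177]
orientation: [0.509, 0.491, -0.492, -0.508]
force: [0.2, 0.7, -1.0]
width: 0.283
row: [-11.46,86.29,-12.16, -37.87,9.20,17.81]  n_lin 8.6 n_rot 10.2  t=9.60
```

View pics/wH.png

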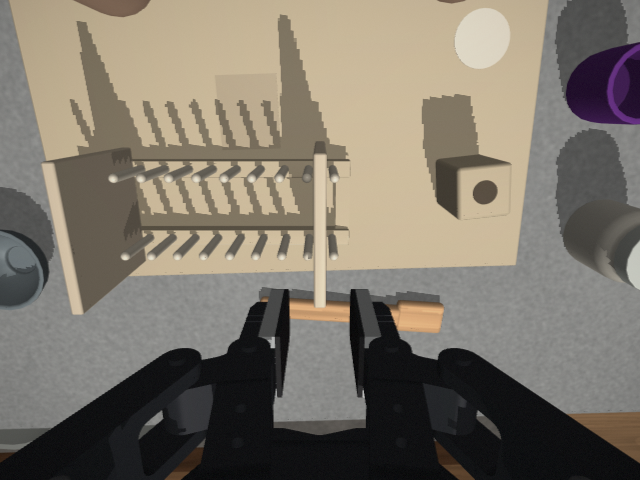

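```bash
python3 -m pendant '[[[-11.5,86.3,-12.2,-37.9,9.2,17.8,3],[-11.5,86.3,-12.2,-37.9,9.2,17.8,3],[-11.5,86.3,-12.2,-37.9,9.2,17.8,3],[-11.5,86.3,-12.2,-37.9,9.2,17.8,3],[-11.5,86.3,-12.2,-37.9,9.2,17.8,3],[-11.5,86.3,-12.2,-37.9,9.2,17.8,3],[-11.5,86.3,-12.2,-37.9,9.2,17.8,3],[-11.5,86.3,-12.2,-37.9,9.2,17.8,3],[-11.5,86.3,-12.2,-37.9,9.2,17.8,3],[-11.5,86.3,-12.2,-37.9,9.2,17.8,3]]]' >/dev/null; python3 -m pendant '[[[0,0,0,0,0,0,3],[0,0,0,0,0,0,3]]]'
python3 - <<'E'
from plan import *
go(stand(2),RS,True)
im=ctrl.camera("wrist"); cv2.imwrite("pics/wI.png",im[:,:,::-1])
E
```

```text
t: 10.8
tcp_pos: [0.4801, -0.3547, 0.3253]
orientation: [-0.7, -0.112, -0.07, 0.702]
force: [-0.4, -0.2, -0.4]
width: 0.353
row: [-0.34,2.17,-0.22, 0.02,9.00,-0.09]  n_lin 1.8 n_rot 0.3  t=10.80
```

View pics/wI.png

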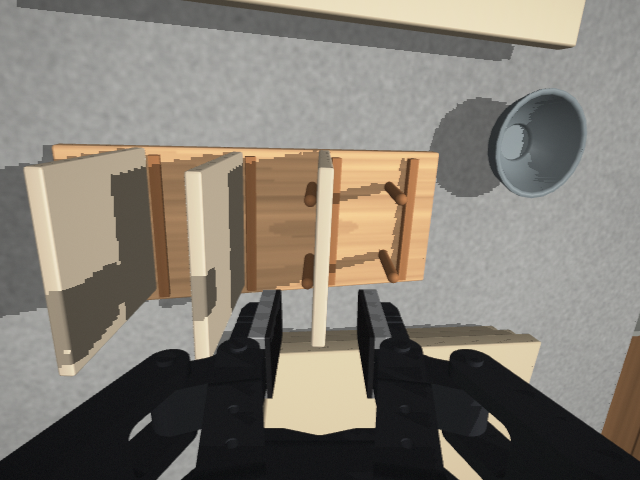

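```bash
python3 -m pendant '[[[-0.3,2.2,-0.2,0,1,-0.1,3],[-0.3,2.2,-0.2,0,4,-0.1,3],[-0.3,2.2,-0.2,0,7,-0.1,3],[-0.3,2.2,-0.2,0,9,-0.1,3],[-0.3,2.2,-0.2,0,9,-0.1,3],[-0.3,2.2,-0.2,0,9,-0.1,0.4],[-0.3,2.2,-0.2,0,9,-0.1,0.4],[-0.3,2.2,-0.2,0,9,-0.1,0.4],[-0.3,2.2,-0.2,0,9,-0.1,0.4],[-0.3,2.2,-0.2,0,9,-0.1,0.4]]]' 30
python3 - <<'E'
from plan import *
s=ctrl.sense(); print(s["width"]*85.4); go(stand(2,.0),RS,True)
E
```

```text
t: 11.85
tcp_pos: [0.5036, -0.3558, 0.2405]
orientation: [-0.701, -0.099, -0.087, 0.701]
force: [-0.7, 0.6, 3.5]
width: 0.088
7.549251601432458
row: [0.13,-0.25,0.13, -0.08,0.20,0.13]  n_lin 0.0 n_rot 0.0  t=11.85
```

```bash
python3 -m pendant '[[[0,0,0,0,-2,0,0.4],[0,0,0,0,-5,0,0.4],[0,0,0,0,-9,0,0.4],[0,0,0,0,-13,0,0.4],[0,0,0,0,-16,0,0.4],[0,0,0,0,-16,0,0.4],[0,0,0,0,-16,0,0.4]]]'
python3 - <<'E'
from plan import *
s=ctrl.sense(); print(s["width"]*85.4)
go(rack(.05,.290),RR,True)
E
```

```text
t: 12.55
tcp_pos: [0.4618, -0.3563, 0.3944]
orientation: [-0.701, -0.099, -0.087, 0.701]
force: [1.0, -0.1, -1.8]
width: 0.087
7.414150072095857
row: [11.53,-86.59,12.03, 21.95,0.66,33.05]  n_lin 7.9 n_rot 10.3  t=12.55
```

```bash
python3 -m pendant '[[[11.5,-86.6,12,22,-1,33.1,0.4],[11.5,-86.6,12,22,-1,33.1,0.4],[11.5,-86.6,12,22,-1,33.1,0.4],[11.5,-86.6,12,22,-1,33.1,0.4],[11.5,-86.6,12,22,-1,33.1,0.4],[11.5,-86.6,12,22,0.7,33.1,0.4],[11.5,-86.6,12,22,0.7,33.1,0.4],[11.5,-86.6,12,22,0.7,33.1,0.4],[11.5,-86.6,12,22,0.7,33.1,0.4],[11.5,-86.6,12,22,0.7,33.1,0.4]]]'>/dev/null; python3 -m pendant '[[[0,0,0,0,0,0,0.4],[0,0,0,0,0,0,0.4]]]'
python3 - <<'E'
from plan import *
go(rack(.05,.194),RR,True)
E
```

```text
t: 13.75
tcp_pos: [0.6709, -0.0217, 0.4428]
orientation: [-0.518, -0.483, 0.478, 0.52]
force: [-0.4, -0.2, -1.3]
width: 0.088
row: [0.20,-2.42,0.42, -0.15,9.38,0.09]  n_lin 1.9 n_rot 0.3  t=13.75
```

```bash
python3 -m pendant '[[[0.2,-2.4,0.4,-0.1,1,0.1,0.4],[0.2,-2.4,0.4,-0.15,3,0.1,0.4],[0.2,-2.4,0.4,-0.15,6,0.1,0.4],[0.2,-2.4,0.4,-0.15,8,0.1,0.4],[0.2,-2.4,0.4,-0.15,9.4,0.1,0.4],[0.2,-2.4,0.4,-0.15,9.4,0.1,0.4],[0.2,-2.4,0.4,-0.15,9.4,0.1,0.4],[0.2,-2.4,0.4,-0.15,9.4,0.1,0.4]]]'
python3 - <<'E'
from plan import *
go(rack(.05,.134),RR,True)
im=ctrl.camera("wrist"); cv2.imwrite("pics/wJ.png",im[:,:,::-1]); crop("pics/wJ.png","pics/wJc.png",200,140,400,290,4)
E
```

```text
t: 14.55
tcp_pos: [0.6705, -0.0228, 0.3521]
orientation: [0.509, 0.493, -0.492, -0.506]
force: [0.9, -0.3, -0.8]
width: 0.088
row: [0.22,0.18,-0.05, 0.04,6.31,0.05]  n_lin 1.3 n_rot 0.0  t=14.55
```

View pics/wJc.png

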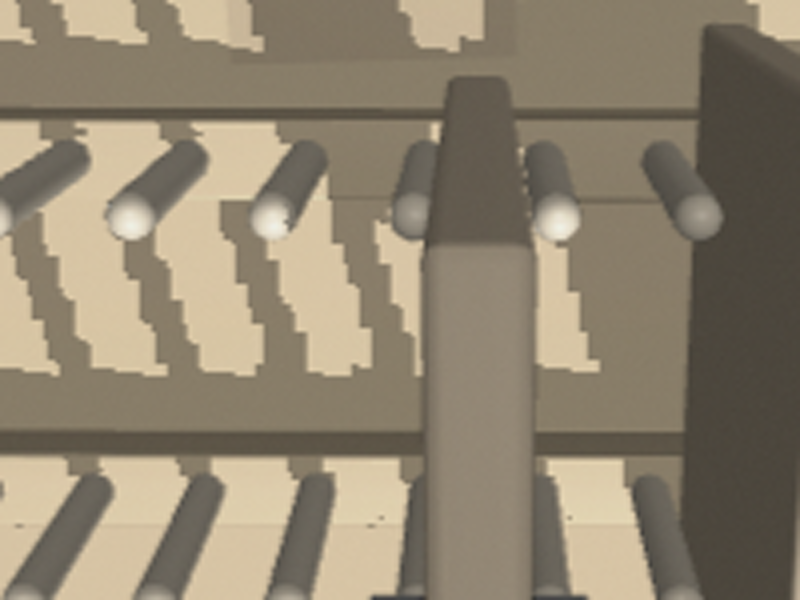

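```bash
python3 -m pendant '[[[0.2,0.2,0,0.07,1,0,0.4],[0.2,0.2,0,0.07,2,0,0.4],[0.2,0.2,0,0.07,3,0,0.4],[0.2,0.2,0,0.07,4,0,0.4],[0.2,0.2,0,0.07,5,0,0.4],[0.2,0.2,0,0.07,5.7,0,0.4],[0.2,0.2,0,0.07,6,0,0.4],[0.2,0.2,0,0.07,6,0,0.4]]]';python3 -m pendant '[[[0,0,0,0,0.1,0,0.4],[0,0,0,0,0.15,0,0.4],[0,0,0,0,0.15,0,0.4]]]'
```

```text
t: 15.4
tcp_pos: [0.6702, -0.0219, 0.2904]
orientation: [-0.508, -0.491, 0.492, 0.509]
force: [0.1, -0.2, -0.3]
width: 0.088
t: 15.7
tcp_pos: [0.6704, -0.022, 0.2898]
orientation: [-0.508, -0.491, 0.492, 0.508]
force: [-2.3, 0.4, 5.4]
width: 0.089
```

Contact at the rails (5 N). Release, retreat, and head for tile 3.

```bash
python3 -m pendant '[[[0,0,0,0,0,0,2.2],[0,0,0,0,0,0,2.2],[0,0,0,0,0,0,2.2],[0,0,0,0,0,0,2.2],[0,0,0,0,-2,0,2.2],[0,0,0,0,-6,0,2.2],[0,0,0,0,-11,0,2.2],[0,0,0,0,-13,0,2.2],[0,0,0,0,-13,0,2.2],[0,0,0,0,-13,0,2.2]]]'
python3 - <<'E'
from plan import *
im=ctrl.camera("wrist"); cv2.imwrite("pics/wK.png",im[:,:,::-1])
go(stand(3,.09),RS,True)
E
```

```text
t: 16.7
tcp_pos: [0.6706, -0.0219, 0.4187]
orientation: [-0.508, -0.491, 0.492, 0.509]
force: [0.7, -0.6, -0.2]
width: 0.26
row: [-11.51,86.32,-12.17, -34.38,9.24,24.10]  n_lin 8.6 n_rot 10.2  t=16.75
```

View pics/wK.png

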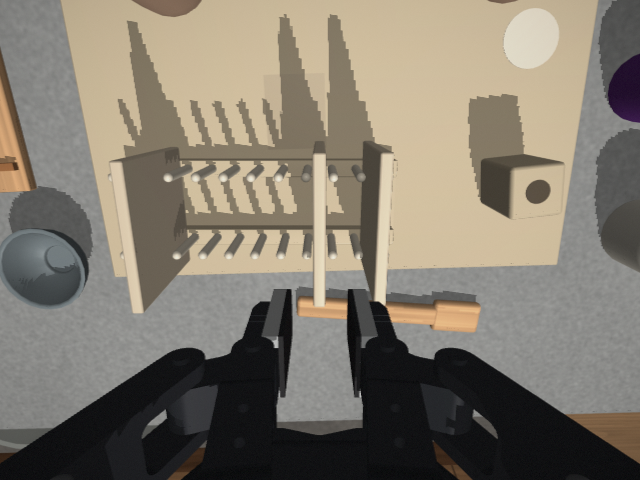

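```bash
python3 -m pendant '[[[-11.5,86.3,-12.2,-34.4,9.2,24.1,3],[-11.5,86.3,-12.2,-34.4,9.2,24.1,3],[-11.5,86.3,-12.2,-34.4,9.2,24.1,3],[-11.5,86.3,-12.2,-34.4,9.2,24.1,3],[-11.5,86.3,-12.2,-34.4,9.2,24.1,3],[-11.5,86.3,-12.2,-34.4,9.2,24.1,3],[-11.5,86.3,-12.2,-34.4,9.2,24.1,3],[-11.5,86.3,-12.2,-34.4,9.2,24.1,3],[-11.5,86.3,-12.2,-34.4,9.2,24.1,3],[-11.5,86.3,-12.2,-34.4,9.2,24.1,3]]]'>/dev/null; python3 -m pendant '[[[0,0,0,0,0,0,3],[0,0,0,0,0,0,3]]]'
python3 - <<'E'
from plan import *
go(stand(3),RS,True)
im=ctrl.camera("wrist"); cv2.imwrite("pics/wL.png",im[:,:,::-1])
E
```

```text
t: 17.95
tcp_pos: [0.4178, -0.357, 0.3265]
orientation: [-0.699, -0.112, -0.07, 0.702]
force: [-0.1, -0.2, 0.1]
width: 0.35
row: [-0.37,2.20,-0.25, 0.03,9.04,-0.10]  n_lin 1.8 n_rot 0.3  t=17.95
```

View pics/wL.png

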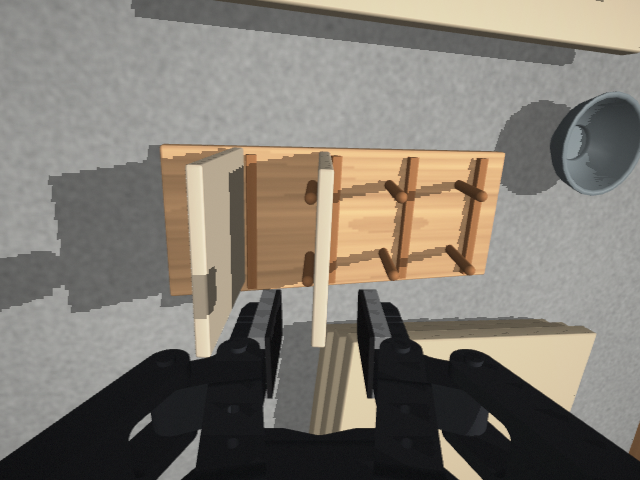

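```bash
python3 -m pendant '[[[-0.3,2.2,-0.2,0,1,-0.1,3],[-0.3,2.2,-0.2,0,4,-0.1,3],[-0.3,2.2,-0.2,0,7,-0.1,3],[-0.3,2.2,-0.2,0,9.1,-0.1,3],[-0.3,2.2,-0.2,0,9.1,-0.1,3],[-0.3,2.2,-0.2,0,9.1,-0.1,0.4],[-0.3,2.2,-0.2,0,9.1,-0.1,0.4],[-0.3,2.2,-0.2,0,9.1,-0.1,0.4],[-0.3,2.2,-0.2,0,9.1,-0.1,0.4],[-0.3,2.2,-0.2,0,9.1,-0.1,0.4]]]' 30
python3 - <<'E'
from plan import *
s=ctrl.sense(); print(s["width"]*85.4); go(stand(3,.0),RS,True)
E
python3 -m pendant '[[[0,0,0,0,-2,0,0.4],[0,0,0,0,-5,0,0.4],[0,0,0,0,-9,0,0.4],[0,0,0,0,-13,0,0.4],[0,0,0,0,-16,0,0.4],[0,0,0,0,-16,0,0.4],[0,0,0,0,-16,0,0.4]]]'
python3 - <<'E'
from plan import *
s=ctrl.sense(); print(s["width"]*85.4)
go(rack(.01,.290),RR,True)
E
```

```text
t: 19.0
tcp_pos: [0.4413, -0.3581, 0.2407]
orientation: [-0.7, -0.099, -0.087, 0.701]
force: [-1.5, 0.5, 4.9]
width: 0.087
7.426767115146159
row: [0.11,-0.22,0.07, -0.06,0.14,0.12]  n_lin 0.0 n_rot 0.0  t=19.00
t: 19.7
tcp_pos: [0.3997, -0.3587, 0.3946]
orientation: [-0.7, -0.098, -0.087, 0.702]
force: [-0.4, 0.2, -2.3]
width: 0.09
7.716647909466778
row: [11.47,-86.57,12.00, 27.77,2.23,29.18]  n_lin 8.1 n_rot 10.3  t=19.70
```

```bash
python3 -m pendant '[[[11.5,-86.6,12,27.8,-1,29.2,0.4],[11.5,-86.6,12,27.8,-1,29.2,0.4],[11.5,-86.6,12,27.8,-1,29.2,0.4],[11.5,-86.6,12,27.8,-1,29.2,0.4],[11.5,-86.6,12,27.8,-1,29.2,0.4],[11.5,-86.6,12,27.8,2.2,29.2,0.4],[11.5,-86.6,12,27.8,2.2,29.2,0.4],[11.5,-86.6,12,27.8,2.2,29.2,0.4],[11.5,-86.6,12,27.8,2.2,29.2,0.4],[11.5,-86.6,12,27.8,2.2,29.2,0.4]]]'>/dev/null; python3 -m pendant '[[[0,0,0,0,0,0,0.4],[0,0,0,0,0,0,0.4]]]'
python3 - <<'E'
from plan import *
go(rack(.01,.194),RR,True)
E
```

```text
t: 20.9
tcp_pos: [0.6691, -0.0619, 0.4436]
orientation: [-0.517, -0.483, 0.478, 0.52]
force: [-0.1, 0.4, -1.9]
width: 0.088
row: [0.15,-2.38,0.45, -0.13,9.46,0.05]  n_lin 1.9 n_rot 0.3  t=20.90
```

```bash
python3 -m pendant '[[[0.2,-2.4,0.4,-0.1,1,0.1,0.4],[0.2,-2.4,0.4,-0.1,3,0.1,0.4],[0.2,-2.4,0.4,-0.1,6,0.1,0.4],[0.2,-2.4,0.4,-0.1,8,0.1,0.4],[0.2,-2.4,0.4,-0.1,9.4,0.1,0.4],[0.2,-2.4,0.4,-0.1,9.4,0.1,0.4],[0.2,-2.4,0.4,-0.1,9.4,0.1,0.4],[0.2,-2.4,0.4,-0.1,9.4,0.1,0.4]]]'
python3 - <<'E'
from plan import *
go(rack(.01,.134),RR,True)
im=ctrl.camera("wrist"); cv2.imwrite("pics/wM.png",im[:,:,::-1]); crop("pics/wM.png","pics/wMc.png",200,140,400,290,4)
E
```

```text
t: 21.7
tcp_pos: [0.6687, -0.0625, 0.3529]
orientation: [0.508, 0.493, -0.492, -0.507]
force: [0.2, -0.7, -1.4]
width: 0.09
row: [0.17,0.21,-0.05, 0.02,6.39,0.00]  n_lin 1.3 n_rot 0.0  t=21.70
```

View pics/wMc.png

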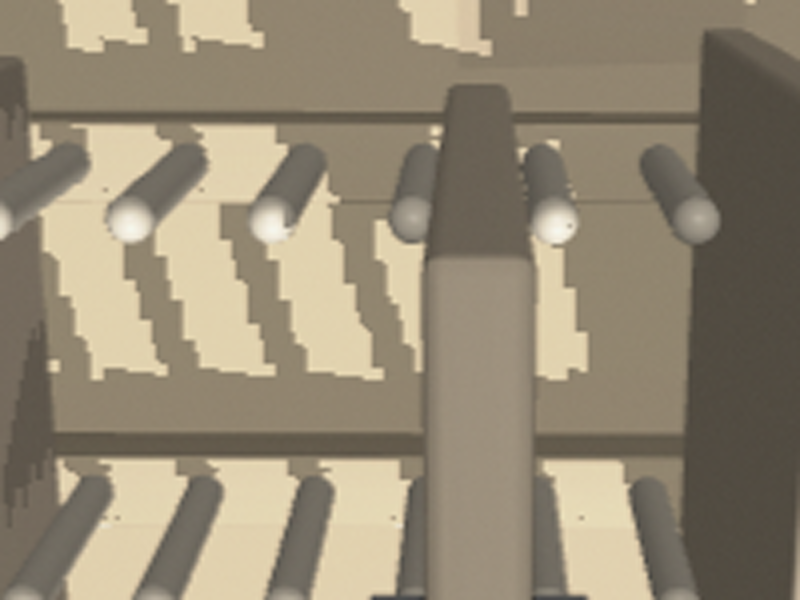

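```bash
python3 -m pendant '[[[0.2,0.2,0,0.06,1,0,0.4],[0.2,0.2,0,0.06,2,0,0.4],[0.2,0.2,0,0.06,3,0,0.4],[0.2,0.2,0,0.06,4,0,0.4],[0.2,0.2,0,0.06,5,0,0.4],[0.2,0.2,0,0.06,5.7,0,0.4],[0.2,0.2,0,0.06,6.1,0,0.4],[0.2,0.2,0,0.06,6.1,0,0.4]]]';python3 -m pendant '[[[0,0,0,0,0.1,0,0.4],[0,0,0,0,0.15,0,0.4],[0,0,0,0,0.15,0,0.4]]]'
```

```text
t: 22.55
tcp_pos: [0.6684, -0.0617, 0.2904]
orientation: [-0.508, -0.491, 0.492, 0.509]
force: [0.1, 0.3, -0.9]
width: 0.086
t: 22.85
tcp_pos: [0.6685, -0.0617, 0.29]
orientation: [-0.508, -0.491, 0.492, 0.508]
force: [-3.6, 0.8, 7.0]
width: 0.093
```

```bash
python3 -m pendant '[[[0,0,0,0,0,0,2.2],[0,0,0,0,0,0,2.2],[0,0,0,0,0,0,2.2],[0,0,0,0,0,0,2.2],[0,0,0,0,-2,0,2.2],[0,0,0,0,-6,0,2.2],[0,0,0,0,-11,0,2.2],[0,0,0,0,-13,0,2.2],[0,0,0,0,-13,0,2.2],[0,0,0,0,-13,0,2.2]]]'
python3 - <<'E'
from plan import *
im=ctrl.camera("wrist"); cv2.imwrite("pics/wN.png",im[:,:,::-1])
s=ctrl.sense(); print(s["qpos"])
go(stand(4,.09),RS,True)
E
```

```text
t: 23.85
tcp_pos: [0.6689, -0.0617, 0.4185]
orientation: [-0.508, -0.491, 0.492, 0.509]
force: [-0.2, -0.2, -0.1]
width: 0.256
[-0.286   0.34    0.3879  1.6228 -0.001  -0.253 ]
row: [-11.57,86.35,-12.18, -30.72,9.22,30.28]  n_lin 8.8 n_rot 10.2  t=23.90
```

View pics/wN.png

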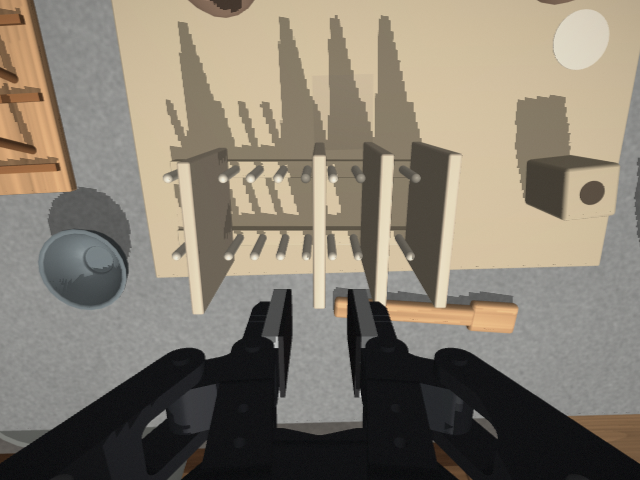

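```bash
python3 -m pendant '[[[-11.5,86.3,-12.2,-30.7,9.2,30.3,3],[-11.5,86.3,-12.2,-30.7,9.2,30.3,3],[-11.5,86.3,-12.2,-30.7,9.2,30.3,3],[-11.5,86.3,-12.2,-30.7,9.2,30.3,3],[-11.5,86.3,-12.2,-30.7,9.2,30.3,3],[-11.5,86.3,-12.2,-30.7,9.2,30.3,3],[-11.5,86.3,-12.2,-30.7,9.2,30.3,3],[-11.5,86.3,-12.2,-30.7,9.2,30.3,3],[-11.5,86.3,-12.2,-30.7,9.2,30.3,3],[-11.5,86.3,-12.2,-30.7,9.2,30.3,3]]]'>/dev/null; python3 -m pendant '[[[0,0,0,0,0,0,3],[0,0,0,0,0,0,3]]]'
python3 - <<'E'
from plan import *
go(stand(4),RS,True)
im=ctrl.camera("wrist"); cv2.imwrite("pics/wO.png",im[:,:,::-1])
E
```

```text
t: 25.1
tcp_pos: [0.3555, -0.358, 0.3266]
orientation: [-0.699, -0.112, -0.069, 0.703]
force: [-0.0, 0.1, 0.8]
width: 0.35
row: [-0.40,2.23,-0.28, 0.03,9.03,-0.14]  n_lin 1.8 n_rot 0.3  t=25.10
```

View pics/wO.png

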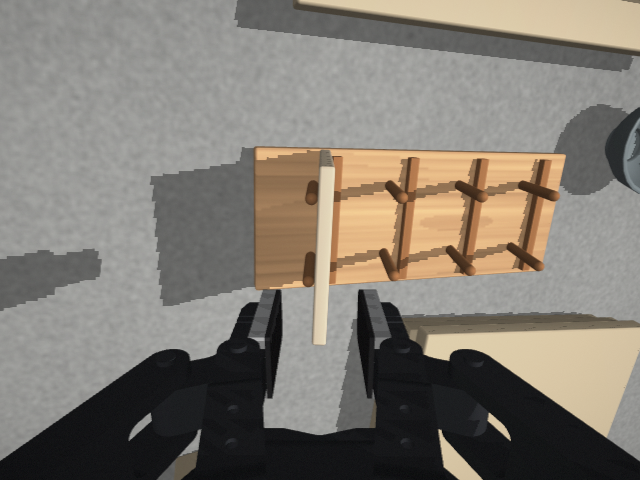

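```bash
python3 -m pendant '[[[-0.3,2.2,-0.2,0.1,1,-0.1,3],[-0.3,2.2,-0.2,0.1,4,-0.1,3],[-0.3,2.2,-0.2,0.1,7,-0.1,3],[-0.3,2.2,-0.2,0.1,9.1,-0.1,3],[-0.3,2.2,-0.2,0.1,9.1,-0.1,3],[-0.3,2.2,-0.2,0.1,9.1,-0.1,0.4],[-0.3,2.2,-0.2,0.1,9.1,-0.1,0.4],[-0.3,2.2,-0.2,0.1,9.1,-0.1,0.4],[-0.3,2.2,-0.2,0.1,9.1,-0.1,0.4],[-0.3,2.2,-0.2,0.1,9.1,-0.1,0.4]]]' 30
python3 - <<'E'
from plan import *
s=ctrl.sense(); print(s["width"]*85.4); go(stand(4,.0),RS,True)
E
python3 -m pendant '[[[0,0,0,0,-2,0,0.4],[0,0,0,0,-5,0,0.4],[0,0,0,0,-9,0,0.4],[0,0,0,0,-13,0,0.4],[0,0,0,0,-16,0,0.4],[0,0,0,0,-16,0,0.4],[0,0,0,0,-16,0,0.4]]]'
python3 - <<'E'
from plan import *
s=ctrl.sense(); print(s["width"]*85.4)
go(rack(-.03,.290),RR,True)
E
```

```text
t: 26.15
tcp_pos: [0.3799, -0.3589, 0.2408]
orientation: [-0.7, -0.099, -0.086, 0.702]
force: [-1.3, 0.9, 3.7]
width: 0.092
7.896111413513648
row: [0.08,-0.19,0.02, -0.13,0.11,0.07]  n_lin 0.0 n_rot 0.0  t=26.15
t: 26.85
tcp_pos: [0.3384, -0.3596, 0.3946]
orientation: [-0.7, -0.098, -0.086, 0.702]
force: [0.5, 1.0, -1.7]
width: 0.083
7.09118286173159
row: [11.39,-86.54,11.98, 33.51,3.75,25.17]  n_lin 8.4 n_rot 10.3  t=26.85
```

```bash
python3 -m pendant '[[[11.4,-86.5,12,33.5,0,25.2,0.4],[11.4,-86.5,12,33.5,0,25.2,0.4],[11.4,-86.5,12,33.5,0,25.2,0.4],[11.4,-86.5,12,33.5,1,25.2,0.4],[11.4,-86.5,12,33.5,2,25.2,0.4],[11.4,-86.5,12,33.5,3.7,25.2,0.4],[11.4,-86.5,12,33.5,3.7,25.2,0.4],[11.4,-86.5,12,33.5,3.7,25.2,0.4],[11.4,-86.5,12,33.5,3.7,25.2,0.4],[11.4,-86.5,12,33.5,3.7,25.2,0.4]]]'>/dev/null; python3 -m pendant '[[[0,0,0,0,0,0,0.4],[0,0,0,0,0,0,0.4]]]'
python3 - <<'E'
from plan import *
go(rack(-.03,.194),RR,True)
E
```

```text
t: 28.05
tcp_pos: [0.6673, -0.1016, 0.4438]
orientation: [-0.517, -0.483, 0.479, 0.519]
force: [0.1, -0.5, -1.9]
width: 0.089
row: [0.14,-2.34,0.41, -0.14,9.48,-0.01]  n_lin 1.9 n_rot 0.3  t=28.05
```

```bash
python3 -m pendant '[[[0.2,-2.4,0.4,-0.1,1,0,0.4],[0.2,-2.4,0.4,-0.1,3,0,0.4],[0.2,-2.4,0.4,-0.1,6,0,0.4],[0.2,-2.4,0.4,-0.1,8,0,0.4],[0.2,-2.4,0.4,-0.1,9.4,0,0.4],[0.2,-2.4,0.4,-0.1,9.4,0,0.4],[0.2,-2.4,0.4,-0.1,9.4,0,0.4],[0.2,-2.4,0.4,-0.1,9.4,0,0.4]]]'
python3 - <<'E'
from plan import *
go(rack(-.03,.134),RR,True)
im=ctrl.camera("wrist"); cv2.imwrite("pics/wP.png",im[:,:,::-1]); crop("pics/wP.png","pics/wPc.png",200,140,400,290,4)
E
```

```text
t: 28.85
tcp_pos: [0.6678, -0.1024, 0.3532]
orientation: [0.509, 0.493, -0.492, -0.506]
force: [0.6, 0.6, -1.6]
width: 0.087
row: [0.17,0.25,-0.10, 0.01,6.42,0.05]  n_lin 1.3 n_rot 0.0  t=28.85
```

View pics/wPc.png

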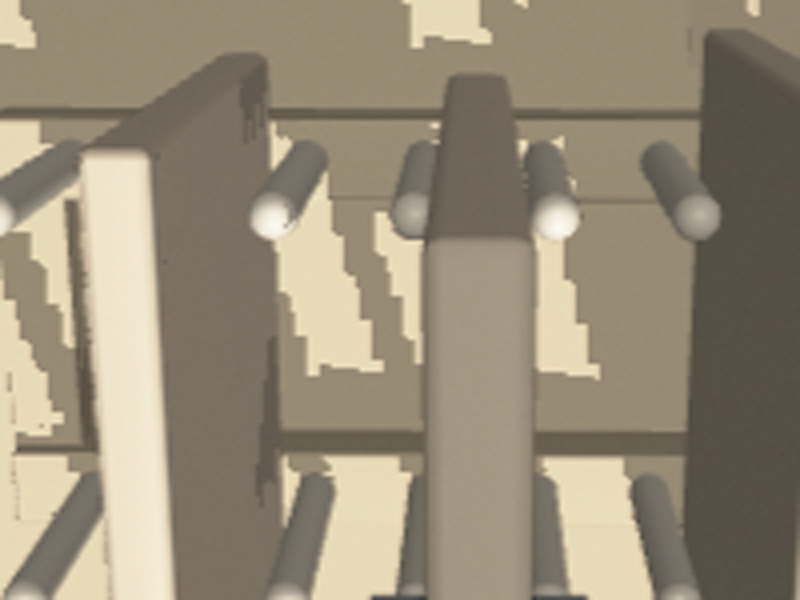

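Both neighbours have one empty gap; tile ~4 px (crop) left of gap centre: shift +0.06 cm and lower.

```bash
python3 -m pendant '[[[0.2,0.2,0,0.06,1,0,0.4],[0.2,0.2,0,0.06,2,0,0.4],[0.2,0.2,0,0.06,3,0,0.4],[0.2,0.2,0,0.06,4,0,0.4],[0.2,0.2,0,0.06,5,0,0.4],[0.2,0.2,0,0.06,5.7,0,0.4],[0.2,0.2,0,0.06,6.1,0,0.4],[0.2,0.2,0,0.06,6.1,0,0.4]]]';python3 -m pendant '[[[0,0,0,0,0.1,0,0.4],[0,0,0,0,0.15,0,0.4],[0,0,0,0,0.15,0,0.4]]]'
```

```text
t: 29.7
tcp_pos: [0.6676, -0.1016, 0.2906]
orientation: [-0.508, -0.491, 0.493, 0.508]
force: [0.1, -0.6, -1.9]
width: 0.087
t: 30.0
tcp_pos: [0.6677, -0.1017, 0.2901]
orientation: [-0.508, -0.491, 0.493, 0.508]
force: [-3.6, 0.5, 4.7]
width: 0.089
```

```bash
python3 -m pendant '[[[0,0,0,0,0,0,2.2],[0,0,0,0,0,0,2.2],[0,0,0,0,0,0,2.2],[0,0,0,0,0,0,2.2],[0,0,0,0,-2,0,2.2],[0,0,0,0,-6,0,2.2],[0,0,0,0,-11,0,2.2],[0,0,0,0,-13,0,2.2],[0,0,0,0,-13,0,2.2],[0,0,0,0,-13,0,2.2]]]'
python3 - <<'E'
from plan import *
im=ctrl.camera("wrist"); cv2.imwrite("pics/wQ.png",im[:,:,::-1])
go([.50,.24,.40],Rtool(180))
go([.50,.24,.40],Rtool(90))
crop("pics/top0.png","pics/t_cone.png",120,220,220,310,8)
crop("pics/scene0.png","pics/s_cone.png",440,240,540,320,8)
E
```

```text
t: 31.0
tcp_pos: [0.6681, -0.1016, 0.4188]
orientation: [-0.508, -0.491, 0.493, 0.508]
force: [-0.5, -0.4, -0.8]
width: 0.259
row: [-0.25,-1.86,-0.03, 33.59,1.82,17.89]  n_lin 7.6 n_rot 0.2  t=31.05
row: [-0.17,88.14,-0.22, 33.59,1.82,17.89]  n_lin 7.6 n_rot 10.3  t=31.05
```

View pics/wQ.png

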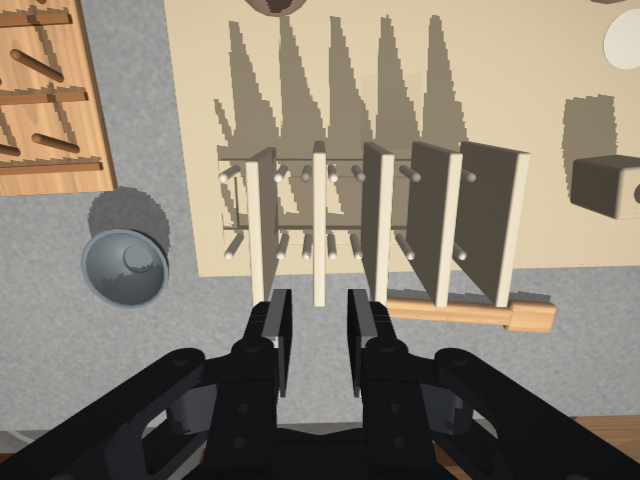

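View pics/t_cone.png

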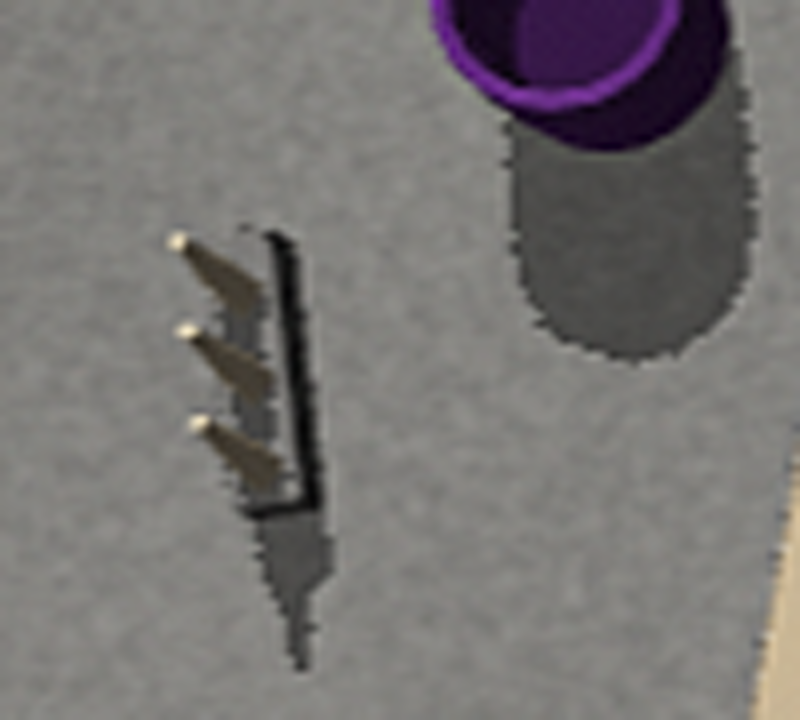

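View pics/s_cone.png

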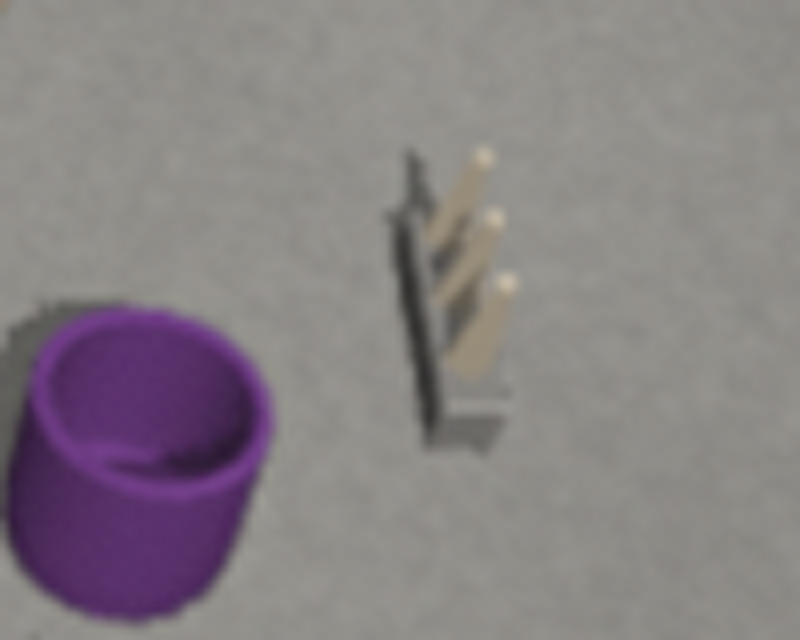

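```bash
python3 -m pendant '[[[0,-1.9,0,30,0,20,6],[0,-1.9,0,30,0,20,6],[0,-1.9,0,30,0,20,6],[0,-1.9,0,30,0,20,6],[0,-1.9,0,30,0,20,6],[0,-1.9,0,30,0,20,6],[0,-1.9,0,30,0,20,6],[0,-1.9,0,30,0,20,6],[0,-1.9,0,30,0,20,6],[0,-1.9,0,30,0,20,6]]]'
python3 - <<'E'
from plan import *
import pickle
s=ctrl.sense(); im=ctrl.camera("wrist"); cv2.imwrite("pics/wR.png",im[:,:,::-1]); pickle.dump(s,open("wR.pkl","wb"))
im=ctrl.camera("top"); cv2.imwrite("pics/tR.png",im[:,:,::-1])
E
```

```text
t: 32.05
tcp_pos: [0.4781, 0.2043, 0.4181]
orientation: [-0.499, -0.499, 0.502, 0.5]
force: [-0.3, -0.1, -0.4]
width: 0.701
```

View pics/wR.png

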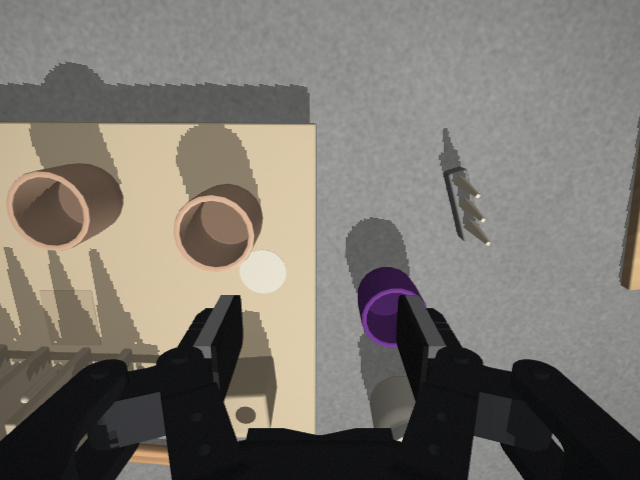

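View pics/tR.png

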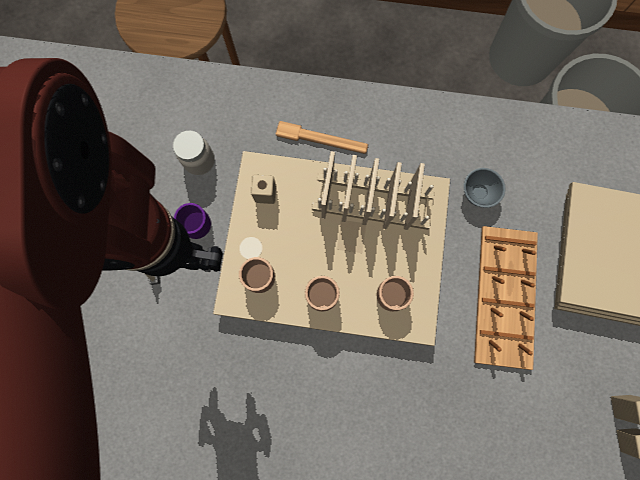

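```bash
python3 - <<'E'
from plan import *
import pickle
crop("pics/wR.png","pics/wRc.png",420,110,520,260,5)
W=cal("wrist",pickle.load(open("wR.pkl","rb"))); T=cal("top")
im=cv2.imread("pics/wR.png"); h=cv2.cvtColor(im,cv2.COLOR_BGR2HSV)
b=im.astype(int)
# front edge: subpixel from saturation step per column
for c in (20,110,190,280,300):
    col=cv2.GaussianBlur(h[...,1].astype(np.float32),(3,3),0)[105:140,c]; g=np.diff(col); k=np.argmax(g); r=105+k+.5; print("edge",c,r,onz((c,r),W,.04), g[k])
# cup rims: light pinkish rim
m=((b[...,2]-b[...,0]>50)&(b[...,2]>195)&(h[...,0]<11)).astype(np.uint8)*255
cv2.imwrite("pics/mrim.png",m)
k,lab,st,cen=cv2.connectedComponentsWithStats(m)
for i in range(1,k):
    if st[i,4]>150: print(st[i],cen[i])
E
```

```text
edge 20 121.5 [ 0.4089 -0.0498  0.04  ] 24.25
edge 110 121.5 [0.4088 0.0264 0.04  ] 25.9375
edge 190 122.5 [0.4096 0.0941 0.04  ] 21.5
edge 280 122.5 [0.4095 0.1703 0.04  ] 26.6875
edge 300 122.5 [0.4095 0.1872 0.04  ] 27.0625
```

View pics/wRc.png

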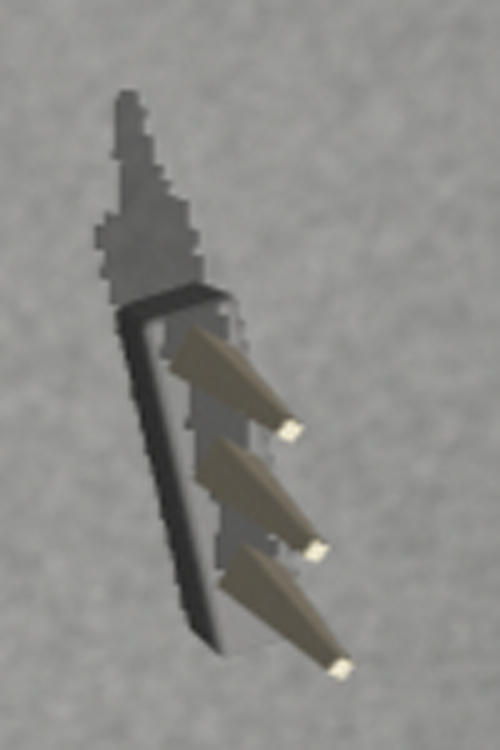

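View pics/mrim.png

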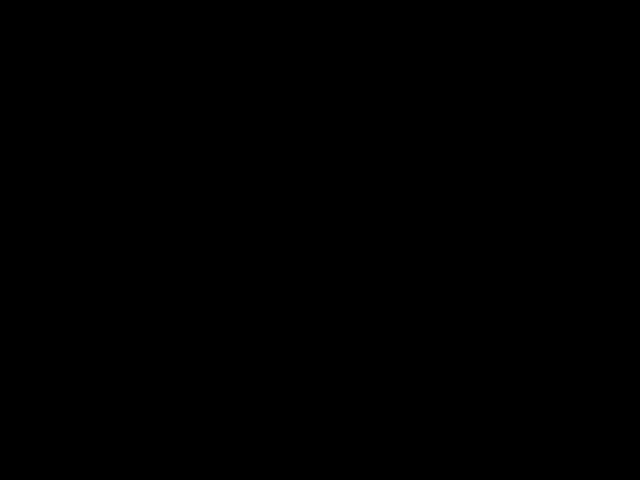

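```bash
python3 - <<'E'
from plan import *
import pickle
W=cal("wrist",pickle.load(open("wR.pkl","rb"))); T=cal("top"); S=cal("scene")
w=lambda x,y:(420+x/5,110+y/5); f=lambda x,y:(120+x/8,220+y/8); g=lambda x,y:(440+x/8,240+y/8)
tips=[((290,430),(200,424),(483,157)),((316,551),(188,330),(494,216)),((341,668),(177,241),(507,283))]
for a,b,c in tips: print("tip",*tri([(w(*a),W),(f(*b),T),(g(*c),S)]), "WT",tri([(w(*a),W),(f(*b),T)])[0])
a,b,c,d=[onz(w(*p),W,.02) for p in ((145,325),(235,297),(222,655),(300,640))]
print("bar nearL,nearR,farL",a,b,c,"width",np.linalg.norm(a-b),"len",np.linalg.norm(c-a),"az",np.degrees(np.arctan2(*(c-a)[1::-1])))
u=(c-a)/np.linalg.norm(c-a); print("center",(a+b)/2+.035*u)
# top view: dark edge of bar bottom-right side & near end
p=[onz(f(*q),T,.02) for q in ((245,510),(308,500),(318,505),(285,232))]; print(p)
# prop top hole
for q in ((187,163),): print("prop hole top", onz((200+q[0]/3,130+q[1]/3),T,.10))
print("prop hole wrist", onz((246,415),W,.10))
# wrist view wQ/E prop hole
E
```

```text
tip [0.4669 0.3355 0.0609] [np.float64(0.0017910538829907104), np.float64(0.0020442360868314796), np.float64(0.00036127014311957816)] WT [0.4634 0.3255 0.0859]
tip [0.4879 0.342  0.0621] [np.float64(0.0014393112097204383), np.float64(0.0015573875155934693), np.float64(0.00022717803610665458)] WT [0.4851 0.3359 0.0771]
tip [0.5088 0.3493 0.0613] [np.float64(0.0016364757046177522), np.float64(0.0017809533658037148), np.float64(0.00035091727985556604)] WT [0.5053 0.3429 0.0765]
bar nearL,nearR,farL [0.4568 0.3241 0.02  ] [0.4516 0.3403 0.02  ] [0.5213 0.3454 0.02  ] width 0.016968552851649152 len 0.0678701685717419 az 18.25926949865393
center [0.4875 0.3432 0.02  ]
[array([0.4494, 0.3342, 0.02  ]), array([0.4539, 0.3195, 0.02  ]), array([0.4531, 0.3168, 0.02  ]), array([0.5182, 0.3386, 0.02  ])]
prop hole top [0.6549 0.1375 0.1   ]
prop hole wrist [0.6574 0.1389 0.1   ]
```

```bash
python3 - <<'E'
from plan import *
go([.487,.3425,.110],Rtool(198.3),True)
E
```

```text
row: [-0.23,-18.35,-0.05, 13.91,15.32,-0.89]  n_lin 4.1 n_rot 2.1  t=32.15
```

```bash
python3 -m pendant '[[[-0.2,-18.3,0,13.9,8,-0.9,4],[-0.2,-18.3,0,13.9,12,-0.9,4],[-0.2,-18.3,0,13.9,15.3,-0.9,4],[-0.2,-18.3,0,13.9,15.3,-0.9,4],[-0.2,-18.3,0,13.9,15.3,-0.9,4],[-0.2,-18.3,0,13.9,15.3,-0.9,4],[-0.2,-18.3,0,13.9,15.3,-0.9,4],[-0.2,-18.3,0,13.9,15.3,-0.9,4]]]'
python3 - <<'E'
from plan import *
import pickle
go([.487,.3425,.024],Rtool(198.3),True)
s=ctrl.sense(); im=ctrl.camera("wrist"); cv2.imwrite("pics/wS.png",im[:,:,::-1]); pickle.dump(s,open("wS.pkl","wb"))
E
```

```text
t: 32.95
tcp_pos: [0.4875, 0.3428, 0.2685]
orientation: [0.415, 0.574, -0.572, -0.413]
force: [0.4, 0.4, -0.8]
width: 0.469
row: [0.22,-0.04,-0.03, -0.01,8.95,0.09]  n_lin 1.8 n_rot 0.0  t=32.95
```

View pics/wS.png

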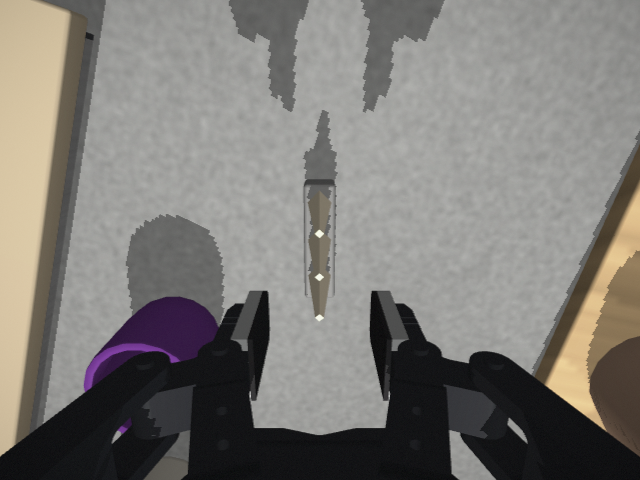

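```bash
python3 - <<'E'
from plan import *
import pickle
s=pickle.load(open("wS.pkl","rb")); W=cal("wrist",s); R=Rn.from_quat(s["orientation"]).as_matrix()
for uv in ((305,187),(335,187),(319,187)): print(R.T@(onz(uv,W,.02)-s["tcp_pos"]))
E
python3 -m pendant '[[[0.2,0,0,0,2,0.1,4],[0.2,0,0,0,5,0.1,4],[0.2,0,0,0,8,0.1,4],[0.2,0,0,0,8.9,0.1,4],[0.2,0,0,0,8.9,0.1,4],[0.2,0,0,0,8.9,0.1,1.4],[0.2,0,0,0,8.9,0.1,1.4],[0.2,0,0,0,8.9,0.1,1.4],[0.2,0,0,0,8.9,0.1,1.4],[0.2,0,0,0,8.9,0.1,1.4]]]' 25
python3 - <<'E'
from plan import *
print(ctrl.sense()["width"]*85.4)
E
```

```text
[-0.008   0.2484  0.0359]
[0.0087 0.2484 0.0359]
[-0.0002  0.2484  0.0359]
t: 34.0
tcp_pos: [0.4863, 0.3436, 0.1794]
orientation: [-0.414, -0.573, 0.573, 0.414]
force: [-0.8, -1.6, 6.6]
width: 0.206
17.58134142997891
```

```bash
python3 -m pendant '[[[0,0,0,0,-2,0,1.4],[0,0,0,0,-6,0,1.4],[0,0,0,0,-11,0,1.4],[0,0,0,0,-16,0,1.4],[0,0,0,0,-18,0,1.4],[0,0,0,0,-18,0,1.4],[0,0,0,0,-18,0,1.4]]]'
python3 - <<'E'
from plan import *
print(ctrl.sense()["width"]*85.4)
K=cal("top")[0]
def W(p,R):
    c=ctrl.calibration("wrist"); Tm=np.eye(4); Tm[:3,:3]=R; Tm[:3,3]=p; M=np.linalg.inv(Tm@c["hand_eye"]); return c["mtx"],M[:3,:3],M[:3,3]
A=((485,192),W([.6714,.0174,.4177],RR)); B=((538,191),W([.6706,-.0219,.4187],RR)); C=((592,193),W([.6689,-.0617,.4185],RR))
for o in (A,B,C): print(onz(o[0],o[1],.1))
T=cal("top"); print(tri([A,B,C]), tri([A,B,C,((200+187/3,130+163/3),T)]))
go([.656,.138,.20],Rtool(270),True)
E
```

```text
t: 34.7
tcp_pos: [0.4859, 0.3437, 0.3575]
orientation: [-0.414, -0.573, 0.574, 0.414]
force: [-0.6, 0.9, -1.1]
width: 0.201
17.13937427080875
[0.6562 0.14   0.1   ]
[0.6562 0.1402 0.1   ]
[0.6573 0.1403 0.1   ]
(array([0.6563, 0.1396, 0.101 ]), [np.float64(0.0003592440780633663), np.float64(0.0003669967513589069), np.float64(0.0007254931280574314)]) (array([0.6551, 0.1374, 0.1045]), [np.float64(0.0006807592880220831), np.float64(0.00026749755418476297), np.float64(0.00121493488438988), np.float64(0.0015739234903072703)])
row: [-0.11,-71.65,0.04, -24.87,0.25,-9.67]  n_lin 5.3 n_rot 8.3  t=34.70
```

```bash
python3 -m pendant '[[[-0.1,-71.7,0,-24.8,0.2,-9.7,1.4],[-0.1,-71.7,0,-24.8,0.2,-9.7,1.4],[-0.1,-71.7,0,-24.8,0.2,-9.7,1.4],[-0.1,-71.7,0,-24.8,0.2,-9.7,1.4],[-0.1,-71.7,0,-24.8,0.2,-9.7,1.4],[-0.1,-71.7,0,-24.8,0.2,-9.7,1.4],[-0.1,-71.7,0,-24.8,0.2,-9.7,1.4],[-0.1,-71.7,0,-24.8,0.2,-9.7,1.4],[-0.1,-71.7,0,-24.8,0.2,-9.7,1.4],[-0.1,-71.7,0,-24.8,0.2,-9.7,1.4]]]'
python3 - <<'E'
from plan import *
go([.656,.139,.1264],Rtool(270),True)
s=ctrl.sense(); im=ctrl.camera("wrist"); cv2.imwrite("pics/wT.png",im[:,:,::-1])
E
```

```text
t: 35.7
tcp_pos: [0.6556, 0.1386, 0.3528]
orientation: [0.002, -0.707, 0.707, 0.001]
force: [1.1, 0.3, -0.5]
width: 0.201
row: [-0.01,0.08,0.28, -0.07,7.14,-0.04]  n_lin 1.4 n_rot 0.0  t=35.70
```

View pics/wT.png

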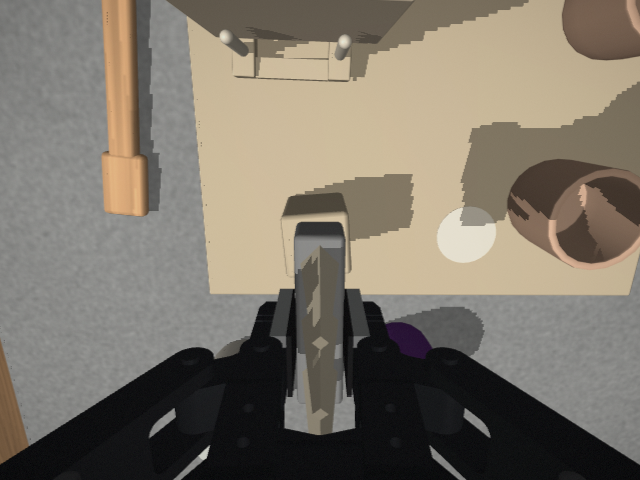

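```bash
python3 -m pendant '[[[0,0,0.3,-0.05,1.5,0,1.4],[0,0,0.3,-0.05,3,0,1.4],[0,0,0.3,-0.05,4.5,0,1.4],[0,0,0.3,-0.05,6,0,1.4],[0,0,0.3,-0.05,6.8,0,1.4],[0,0,0.3,-0.05,7.1,0,1.4],[0,0,0.3,-0.05,7.1,0,1.4]]]';python3 -m pendant '[[[0,0,0,0,0.1,0,1.4],[0,0,0,0,0.2,0,1.4],[0,0,0,0,0.2,0,1.4]]]'
python3 - <<'E'
from plan import *
im=ctrl.camera("scene"); cv2.imwrite("pics/sT.png",im[:,:,::-1]); crop("pics/sT.png","pics/sTc.png",330,200,450,310,5)
go([.656,.139,.1244],Rtool(270),True)
E
```

```text
t: 36.45
tcp_pos: [0.6563, 0.1387, 0.2836]
orientation: [-0.001, -0.707, 0.707, -0.001]
force: [-0.6, 0.3, -0.9]
width: 0.199
t: 36.75
tcp_pos: [0.6565, 0.1387, 0.2823]
orientation: [-0.001, -0.707, 0.707, -0.002]
force: [0.2, 0.4, -0.2]
width: 0.205
row: [-0.01,0.04,-0.23, 0.05,0.29,-0.03]  n_lin 0.1 n_rot 0.0  t=36.80
```

View pics/sTc.png

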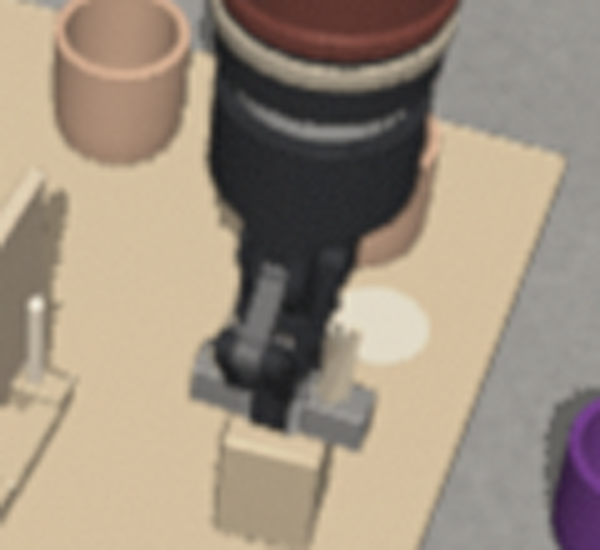

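```bash
python3 -m pendant '[[[0,0,0,0,0.1,0,1.4],[0,0,0,0,0.15,0,1.4],[0,0,0,0,0.15,0,1.4]]]';python3 -m pendant '[[[0,0,0,0,0.1,0,1.4],[0,0,0,0,0.15,0,1.4],[0,0,0,0,0.15,0,1.4]]]'
```

```text
t: 37.1
tcp_pos: [0.6563, 0.1387, 0.2803]
orientation: [-0.001, -0.707, 0.707, -0.001]
force: [-0.0, 0.5, -1.5]
width: 0.201
t: 37.4
tcp_pos: [0.6564, 0.1387, 0.2794]
orientation: [-0.001, -0.707, 0.707, -0.002]
force: [-1.7, 0.4, 4.2]
width: 0.205
```

```bash
python3 -m pendant '[[[0,0,0,0,0,0,3],[0,0,0,0,0,0,3.6],[0,0,0,0,0,0,3.6],[0,0,0,0,0,0,3.6],[0,0,0,0,-2,0,3.6],[0,0,0,0,-5,0,3.6],[0,0,0,0,-9,0,3.6],[0,0,0,0,-13,0,3.6],[0,0,0,0,-13,0,3.6],[0,0,0,0,-13,0,3.6]]]'
python3 - <<'E'
from plan import *
import pickle
s=ctrl.sense(); im=ctrl.camera("wrist"); cv2.imwrite("pics/wU.png",im[:,:,::-1]); pickle.dump(s,open("wU.pkl","wb"))
go([.47,-.02,.40],Rtool(180))
E
```

```text
t: 38.4
tcp_pos: [0.6562, 0.1388, 0.41]
orientation: [-0.002, -0.707, 0.707, -0.002]
force: [0.1, -0.8, -0.8]
width: 0.422
row: [0.13,90.05,-0.16, 18.61,0.78,15.86]  n_lin 4.9 n_rot 10.5  t=38.45
```

View pics/wU.png

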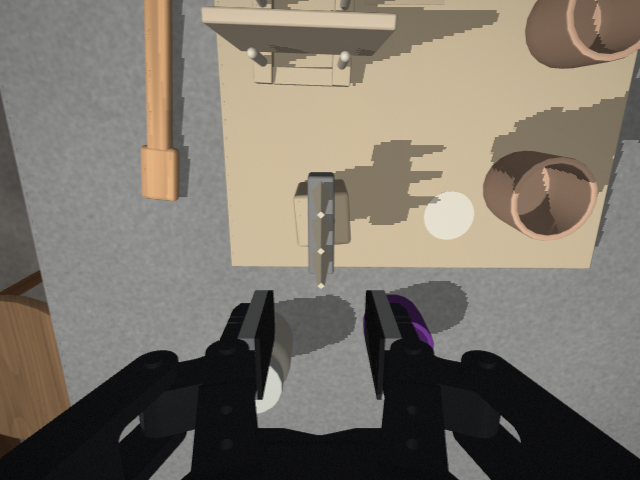

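```bash
python3 - <<'E'
from plan import *
import pickle
T=cal("top")
im=ctrl.camera("top"); cv2.imwrite("pics/tU.png",im[:,:,::-1])
for n,x,y in (("L",169.5,435),("M",367,490),("R",586.5,490)): print(n,onz((200+x/3,130+y/3),T,.10))
crop("pics/tU.png","pics/tUc.png",200,130,465,360,3)
go([.47,0,.20],Rtool(270),True)
E
```

```text
L [0.4863 0.1205 0.1   ]
M [ 0.4701 -0.0006  0.1   ]
R [ 0.488  -0.1293  0.1   ]
row: [-0.01,0.05,-0.09, 18.60,5.22,13.86]  n_lin 4.8 n_rot 0.0  t=38.50
```

View pics/tUc.png

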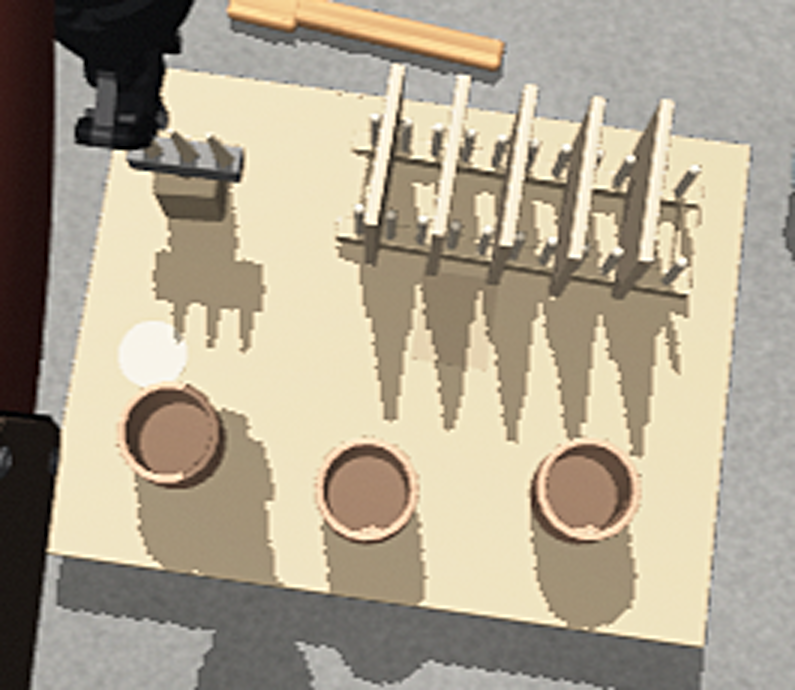

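```bash
python3 -m pendant '[[[0,0,0,18.6,0,13.9,8.4],[0,0,0,18.6,0,13.9,8.4],[0,0,0,18.6,2,13.9,8.4],[0,0,0,18.6,5.2,13.9,8.4],[0,0,0,18.6,5.2,13.9,8.4],[0,0,0,18.6,5.2,13.9,8.4],[0,0,0,18.6,5.2,13.9,8.4],[0,0,0,18.6,5.2,13.9,8.4]]]'
python3 - <<'E'
from plan import *
import pickle
s=ctrl.sense(); im=ctrl.camera("wrist"); cv2.imwrite("pics/wV.png",im[:,:,::-1]); pickle.dump(s,open("wV.pkl","wb"))
go([.47,-.001,.068],Rtool(270),True)
E
```

```text
t: 39.3
tcp_pos: [0.4708, -0.0003, 0.3567]
orientation: [-0.001, -0.707, 0.707, -0.002]
force: [0.4, -0.3, 0.4]
width: 0.983
row: [-0.03,0.08,-0.27, 0.17,13.40,0.07]  n_lin 2.7 n_rot 0.0  t=39.35
```

View pics/wV.png

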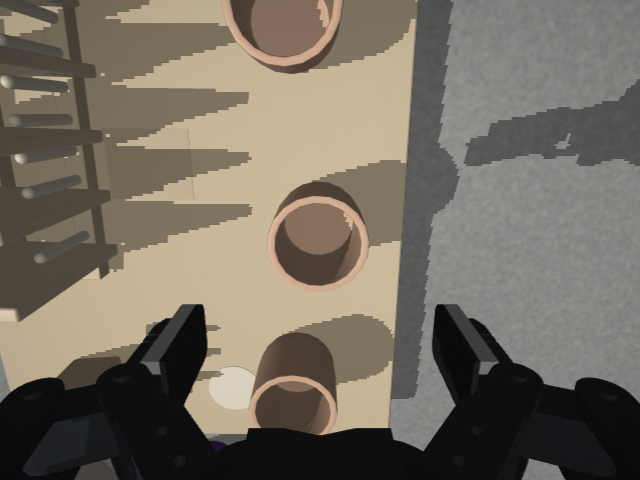

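```bash
python3 - <<'E'
from plan import *
import pickle
W=cal("wrist",pickle.load(open("wV.pkl","rb")))
print(onz((318,243),W,.10), "R?",onz((282,12),W,.10),"L",onz((293,405),W,.10),"edge",[onz(p,W,.04) for p in ((416,20),(405,180),(395,330))])
E
python3 -m pendant '[[[0,0,0,0.1,3,0,8.4],[0,0,0,0.1,6,0,8.4],[0,0,0,0.1,9,0,8.4],[0,0,0,0.1,12,0,8.4],[0,0,0,0.1,13.4,0,8.4],[0,0,0,0.1,13.4,0,8.4]]]'
```

```text
[ 0.4723 -0.0004  0.1   ] R? [ 0.4907 -0.1247  0.1   ] L [0.4896 0.1179 0.1   ] edge [array([ 0.4093, -0.1329,  0.04  ]), array([ 0.4096, -0.0287,  0.04  ]), array([0.4098, 0.0945, 0.04  ])]
t: 39.95
tcp_pos: [0.4695, 0.0, 0.221]
orientation: [-0.0, 0.707, -0.707, 0.001]
force: [-0.3, 0.3, 0.7]
width: 0.983
```

```bash
python3 -m pendant '[[[0,0,0,0,0,0,5.8],[0,0,0,0,0,0,5.8],[0,0,0,0,0,0,5.8],[0,0,0,0,0,0,5.8],[0,0,0,0,0,0,5.8],[0,0,0,0,0,0,5.8]]]' 25
python3 - <<'E'
from plan import *
print(ctrl.sense()["width"]*85.4)
go([.460,0,.068],Rtool(270),True)
E
```

```text
t: 40.55
tcp_pos: [0.4705, -0.0006, 0.2244]
orientation: [-0.002, -0.707, 0.707, -0.003]
force: [-1.2, 1.1, 7.1]
width: 0.721
61.59949833315291
row: [-0.05,0.05,-0.37, 1.05,0.13,-0.06]  n_lin 0.2 n_rot 0.0  t=40.55
```

```bash
python3 -m pendant '[[[0,0,0,0,-1,0,5.8],[0,0,0,0,-1.5,0,5.8],[0,0,0,0.6,-1.5,0,5.8],[0,0,0,1,-1.5,0,5.8],[0,0,0,1,-1.5,0,5.8],[0,0,0,1,-1.5,0,5.8]]]'
python3 - <<'E'
from plan import *
print(ctrl.sense()["width"]*85.4)
go([.460,0,.0694],Rtool(270),True)
E
```

```text
t: 41.15
tcp_pos: [0.4594, -0.0005, 0.237]
orientation: [-0.001, -0.707, 0.707, -0.001]
force: [-0.1, 0.2, -2.0]
width: 0.726
62.01615860466527
row: [-0.01,0.04,-0.19, -0.06,1.26,-0.05]  n_lin 0.3 n_rot 0.0  t=41.15
```

```bash
python3 -m pendant '[[[0,0,0,0,0.5,0,5.8],[0,0,0,0,1,0,5.8],[0,0,0,0,1.3,0,5.8],[0,0,0,0,1.3,0,5.8]]]';python3 -m pendant '[[[0,0,0,0,0.1,0,5.8],[0,0,0,0,0.2,0,5.8],[0,0,0,0,0.2,0,5.8]]]'
```

```text
t: 41.55
tcp_pos: [0.4595, -0.0004, 0.2243]
orientation: [-0.001, -0.707, 0.707, -0.001]
force: [-4.6, 1.5, 6.5]
width: 0.725
t: 41.85
tcp_pos: [0.4596, -0.0004, 0.2242]
orientation: [-0.001, -0.707, 0.707, -0.001]
force: [-13.8, 2.5, 25.8]
width: 0.726
```

```bash
python3 -m pendant '[[[0,0,0,0,-0.2,0,5.8],[0,0,0,0,-0.2,0,8.4],[0,0,0,0,-0.2,0,8.4],[0,0,0,0,-0.2,0,8.4],[0,0,0,0,-0.2,0,8.4],[0,0,0,0,-3,0,8.4],[0,0,0,0,-8,0,8.4],[0,0,0,0,-13,0,8.4],[0,0,0,0,-13,0,8.4],[0,0,0,0,-13,0,8.4]]]'
python3 - <<'E'
from plan import *
import pickle
s=ctrl.sense(); im=ctrl.camera("wrist"); cv2.imwrite("pics/wX.png",im[:,:,::-1]); pickle.dump(s,open("wX.pkl","wb"))
go([.488,-.129,.20],Rtool(270),True)
E
```

```text
t: 42.85
tcp_pos: [0.4596, -0.0006, 0.3534]
orientation: [-0.002, -0.707, 0.707, -0.002]
force: [0.5, -0.0, -1.1]
width: 0.984
row: [-0.01,0.05,-0.19, -2.87,-0.31,12.86]  n_lin 2.6 n_rot 0.0  t=42.90
```

View pics/wX.png

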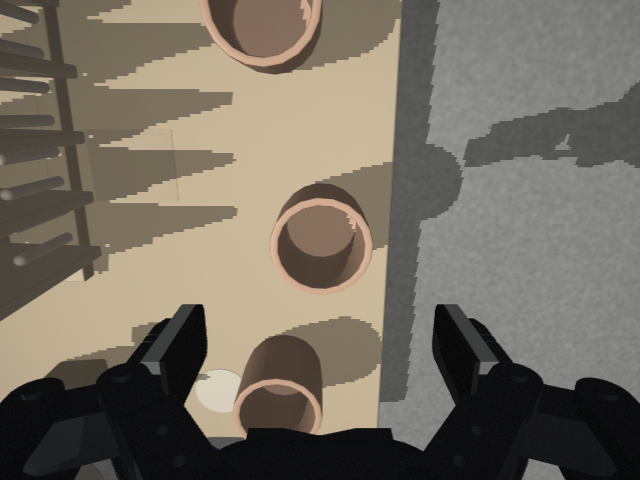

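```bash
python3 -m pendant '[[[0,0,0,-2.9,-0.3,12.9,8.4],[0,0,0,-2.9,-0.3,12.9,8.4],[0,0,0,-2.9,-0.3,12.9,8.4],[0,0,0,-2.9,-0.3,12.9,8.4],[0,0,0,-2.9,-0.3,12.9,8.4],[0,0,0,-2.9,-0.3,12.9,8.4]]]'
python3 - <<'E'
from plan import *
import pickle
W=cal("wrist",pickle.load(open("wX.pkl","rb"))); print("M rim",onz((321.5,246),W,.10),"edge",onz((391,180),W,.04))
s=ctrl.sense(); im=ctrl.camera("wrist"); cv2.imwrite("pics/wY.png",im[:,:,::-1]); pickle.dump(s,open("wY.pkl","wb"))
W=cal("wrist",s)
m=im.astype(int); mask=((m[...,0]-m[...,2]>45)&(m[...,0]>170)&(m[...,0]-m[...,1]>28)).astype(np.uint8)*255
mask=cv2.morphologyEx(mask,cv2.MORPH_CLOSE,np.ones((3,3)))
for c in cv2.findContours(mask,cv2.RETR_EXTERNAL,cv2.CHAIN_APPROX_NONE)[0]:
    if len(c)>150:
        e=cv2.fitEllipse(c); print(e,onz(e[0],W,.10))
E
```

```text
t: 43.5
tcp_pos: [0.488, -0.1286, 0.3543]
orientation: [0.0, 0.707, -0.707, 0.001]
force: [0.2, -0.8, 1.1]
width: 0.987
M rim [ 0.4593 -0.      0.1   ] edge [ 0.4096 -0.0297  0.04  ]
((359.4230041503906, 420.2981872558594), (66.57662200927734, 82.94837188720703), 87.02735137939453) [0.4599 0.0006 0.1   ]
((314.76202392578125, 240.48736572265625), (95.90660095214844, 101.30594635009766), 92.2820053100586) [ 0.4907 -0.1307  0.1   ]
```

View pics/wY.png

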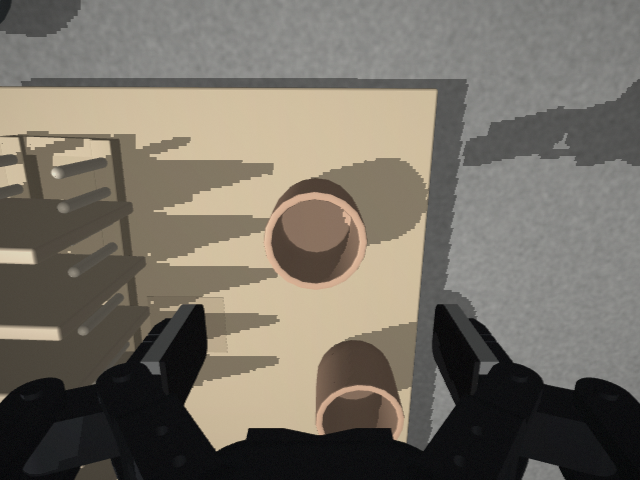

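```bash
python3 -m pendant '[[[0,0,0,-0.2,3,0.2,8.4],[0,0,0,-0.2,6,0.2,8.4],[0,0,0,-0.2,9,0.2,8.4],[0,0,0,-0.2,12,0.2,8.4],[0,0,0,-0.2,13,0.2,8.4],[0,0,0,-0.2,13,0.2,8.4],[0,0,0,-0.2,13,0.2,8.4]]]'; python3 -m pendant '[[[0,0,0,0,0,0,5.8],[0,0,0,0,0,0,5.8],[0,0,0,0,0,0,5.8],[0,0,0,0,0,0,5.8],[0,0,0,0,0,0,5.8],[0,0,0,0,0,0,5.8]]]' 25
python3 - <<'E'
from plan import *
print(ctrl.sense()["width"]*85.4)
go([.460,-.082,.0694],Rtool(270),True)
E
```

```text
t: 44.25
tcp_pos: [0.4912, -0.1313, 0.2267]
orientation: [-0.001, -0.707, 0.707, -0.002]
force: [1.2, -0.2, -0.2]
width: 0.982
t: 44.85
tcp_pos: [0.4914, -0.1317, 0.2273]
orientation: [-0.002, -0.707, 0.708, -0.002]
force: [-0.6, 1.6, 7.6]
width: 0.726
61.96115300234533
row: [-0.08,0.05,-0.33, 3.13,0.27,-4.98]  n_lin 1.2 n_rot 0.0  t=44.85
```

```bash
python3 -m pendant '[[[0,0,0,0,-1,0,5.8],[0,0,0,0,-1.5,0,5.8],[0,0,0,1.5,-1.5,-2,5.8],[0,0,0,3.1,-1.5,-4,5.8],[0,0,0,3.1,-1.5,-5,5.8],[0,0,0,3.1,-1.5,-5,5.8],[0,0,0,3.1,-1.5,-5,5.8]]]'
python3 - <<'E'
from plan import *
print(ctrl.sense()["width"]*85.4)
go([.460,-.0825,.0723],Rtool(270),True)
E
```

```text
t: 45.55
tcp_pos: [0.4602, -0.0818, 0.2408]
orientation: [-0.001, -0.707, 0.707, -0.002]
force: [0.1, -0.8, -1.6]
width: 0.726
61.99848761898202
row: [-0.06,0.07,-0.26, 0.03,1.35,0.07]  n_lin 0.3 n_rot 0.0  t=45.55
```

```bash
python3 -m pendant '[[[0,0,0,0,0.5,0,5.8],[0,0,0,0,1,0,5.8],[0,0,0,0,1.3,0,5.8],[0,0,0,0,1.3,0,5.8]]]';python3 -m pendant '[[[0,0,0,0,0.1,0,5.8],[0,0,0,0,0.1,0,5.8]]]'
```

```text
t: 45.95
tcp_pos: [0.4597, -0.0818, 0.2273]
orientation: [-0.001, -0.707, 0.707, -0.001]
force: [-3.1, 0.7, 4.4]
width: 0.726
t: 46.15
tcp_pos: [0.4597, -0.0818, 0.2272]
orientation: [-0.001, -0.707, 0.707, -0.001]
force: [-6.8, 3.2, 13.8]
width: 0.725
```

```bash
python3 -m pendant '[[[0,0,0,0,-0.1,0,5.8],[0,0,0,0,-0.1,0,8.4],[0,0,0,0,-0.1,0,8.4],[0,0,0,0,-0.1,0,8.4],[0,0,0,0,-0.1,0,8.4],[0,0,0,0,-3,0,8.4],[0,0,0,0,-8,0,8.4],[0,0,0,0,-13,0,8.4],[0,0,0,0,-13,0,8.4],[0,0,0,0,-13,0,8.4]]]'; python3 -m pendant '[[[0,0,0,-1.5,0,-10,8.4],[0,0,0,-2.9,0,-20.2,8.4],[0,0,0,-2.9,0,-20.2,8.4],[0,0,0,-2.9,0,-20.2,8.4],[0,0,0,-2.9,0,-20.2,8.4],[0,0,0,-2.9,0,-20.2,8.4],[0,0,0,-2.9,0,-20.2,8.4]]]'
python3 - <<'E'
from plan import *
import pickle
s=ctrl.sense(); im=ctrl.camera("wrist"); cv2.imwrite("pics/wZ.png",im[:,:,::-1]); pickle.dump(s,open("wZ.pkl","wb"))
W=cal("wrist",s)
m=im.astype(int); mask=((m[...,0]-m[...,2]>45)&(m[...,0]>170)&(m[...,0]-m[...,1]>28)).astype(np.uint8)*255
mask=cv2.morphologyEx(mask,cv2.MORPH_CLOSE,np.ones((3,3)))
for c in cv2.findContours(mask,cv2.RETR_EXTERNAL,cv2.CHAIN_APPROX_NONE)[0]:
    if len(c)>150:
        e=cv2.fitEllipse(c); print(e,onz(e[0],W,.10))
E
```

```text
t: 47.15
tcp_pos: [0.4597, -0.0817, 0.3574]
orientation: [-0.002, -0.707, 0.708, -0.002]
force: [-0.6, -0.4, -1.0]
width: 0.984
t: 47.85
tcp_pos: [0.4879, 0.1199, 0.3551]
orientation: [-0.0, -0.707, 0.707, -0.001]
force: [0.6, 0.1, 0.3]
width: 0.983
((315.6142883300781, 247.95460510253906), (94.35645294189453, 99.99739837646484), 92.25813293457031) [0.49   0.1223 0.1   ]
((373.776611328125, 22.082523345947266), (111.7486343383789, 122.12651062011719), 12.995841026306152) [0.4601 0.0003 0.1   ]
```

View pics/wZ.png

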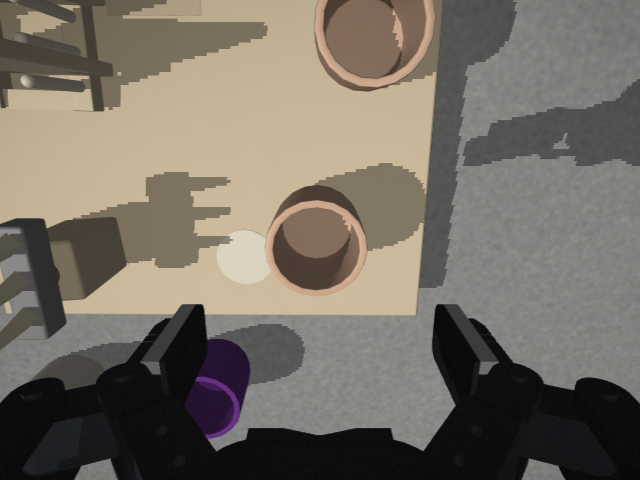

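```bash
python3 -m pendant '[[[0,0,0,-0.2,3,-0.2,8.4],[0,0,0,-0.2,6,-0.2,8.4],[0,0,0,-0.2,9,-0.2,8.4],[0,0,0,-0.2,12,-0.2,8.4],[0,0,0,-0.2,13,-0.2,8.4],[0,0,0,-0.2,13,-0.2,8.4],[0,0,0,-0.2,13,-0.2,8.4]]]'; python3 -m pendant '[[[0,0,0,0,0,0,5.8],[0,0,0,0,0,0,5.8],[0,0,0,0,0,0,5.8],[0,0,0,0,0,0,5.8],[0,0,0,0,0,0,5.8],[0,0,0,0,0,0,5.8]]]' 25
python3 - <<'E'
from plan import *
print(ctrl.sense()["width"]*85.4)
go([.460,.082,.0694],Rtool(270),True)
E
```

```text
t: 48.6
tcp_pos: [0.4911, 0.1219, 0.2276]
orientation: [-0.002, -0.707, 0.707, -0.002]
force: [0.8, 0.6, 0.5]
width: 0.98
t: 49.2
tcp_pos: [0.4912, 0.1225, 0.228]
orientation: [-0.002, -0.707, 0.707, -0.002]
force: [-2.6, -1.6, 6.3]
width: 0.699
59.666543428089675
row: [-0.04,0.05,-0.34, 3.13,0.35,4.05]  n_lin 1.0 n_rot 0.0  t=49.20
```

```bash
python3 - <<'E'
from plan import *
print(ctrl.sense()["width"]*85.4)
im=ctrl.camera("wrist"); cv2.imwrite("pics/wAA.png",im[:,:,::-1])
print(ctrl.sense()["width"]*85.4)
im=ctrl.camera("scene"); cv2.imwrite("pics/sAA.png",im[:,:,::-1]); crop("pics/sAA.png","pics/sAAc.png",270,160,470,300,4)
E
```

```text
59.666543428089675
59.76869715503684
```

View pics/wAA.png

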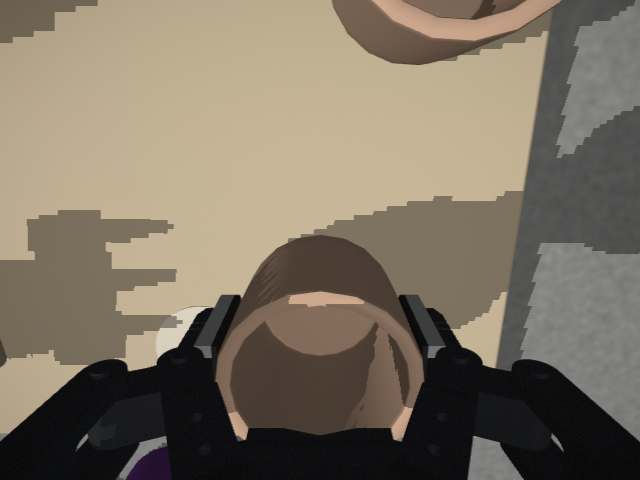

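View pics/sAAc.png

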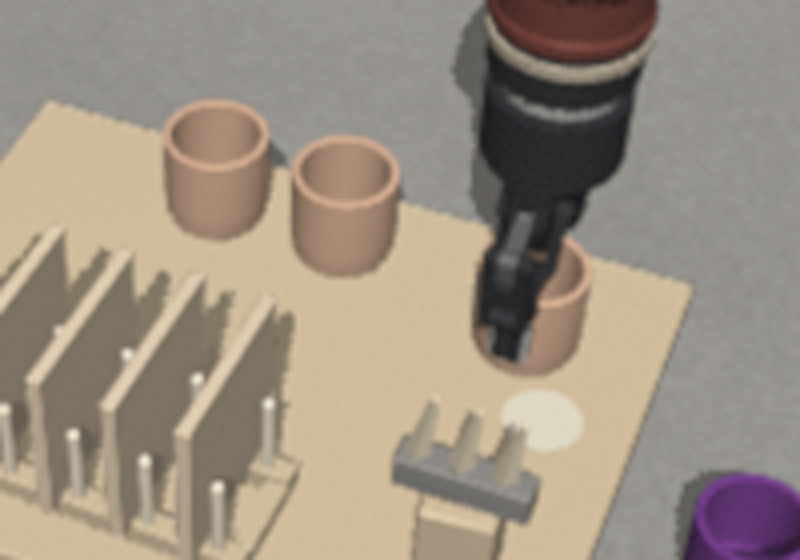

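```bash
python3 -m pendant '[[[0,0,0,0,-1,0,5.8],[0,0,0,0,-1.5,0,5.8],[0,0,0,1.5,-1.5,2,5.8],[0,0,0,3.1,-1.5,4,5.8],[0,0,0,3.1,-1.5,4,5.8],[0,0,0,3.1,-1.5,4,5.8],[0,0,0,3.1,-1.5,4,5.8]]]'
python3 - <<'E'
from plan import *
print(ctrl.sense()["width"]*85.4)
go([.460,.082,.073],Rtool(270),True)
E
```

```text
t: 50.0
tcp_pos: [0.4599, 0.0828, 0.2416]
orientation: [-0.001, -0.707, 0.707, -0.002]
force: [-0.1, -0.4, -0.9]
width: 0.703
60.04144963318121
row: [-0.00,0.06,-0.24, -0.00,1.36,0.08]  n_lin 0.3 n_rot 0.0  t=50.00
```

```bash
python3 -m pendant '[[[0,0,0,0,0.5,0,5.8],[0,0,0,0,1,0,5.8],[0,0,0,0,1.3,0,5.8],[0,0,0,0,1.3,0,5.8]]]';python3 -m pendant '[[[0,0,0,0,0.1,0,5.8],[0,0,0,0,0.1,0,5.8]]]'; python3 -m pendant '[[[0,0,0,0,-0.1,0,5.8],[0,0,0,0,-0.1,0,8.4],[0,0,0,0,-0.1,0,8.4],[0,0,0,0,-0.1,0,8.4],[0,0,0,0,-0.1,0,8.4],[0,0,0,0,-3,0,8.4],[0,0,0,0,-8,0,8.4],[0,0,0,0,-13,0,8.4],[0,0,0,0,-15,0,8.4],[0,0,0,0,-15,0,8.4]]]'
python3 - <<'E'
from plan import *
go([.40,.25,.40],Rtool(270))
E
```

```text
t: 50.4
tcp_pos: [0.4595, 0.0828, 0.228]
orientation: [-0.001, -0.707, 0.707, -0.001]
force: [0.0, -0.1, -1.0]
width: 0.701
t: 50.6
tcp_pos: [0.4595, 0.0827, 0.2279]
orientation: [-0.001, -0.707, 0.707, -0.002]
force: [-6.1, 0.2, 10.8]
width: 0.701
t: 51.6
tcp_pos: [0.4599, 0.0825, 0.381]
orientation: [-0.003, -0.707, 0.707, -0.004]
force: [-0.6, 0.1, 0.4]
width: 0.986
row: [-0.05,0.05,-0.53, 5.96,-1.97,-16.76]  n_lin 3.6 n_rot 0.1  t=51.60
```

Now move aside and check everything from above.

```bash
python3 -m pendant '[[[0,0,0,3,-2,-9,8.4],[0,0,0,3,-2,-17,8.4],[0,0,0,3,-2,-20,8.4],[0,0,0,3,-2,-20,8.4],[0,0,0,3,-2,-20,8.4],[0,0,0,3,-2,-20,8.4],[0,0,0,3,-2,-20,8.4]]]'
cat > rim.py <<'E'
from plan import *
import sys
def rims(n,s=None):
    C=cal(n,s); im=ctrl.camera(n); cv2.imwrite(f"pics/{sys.argv[1]}_{n}.png",im[:,:,::-1]); m=im.astype(int)
    mask=((m[...,0]-m[...,2]>45)&(m[...,0]>(170 if n=="wrist" else 150))&(m[...,0]-m[...,1]>28)).astype(np.uint8)*255
    if n=="top": mask[:250]=0; mask[350:]=0; mask[:,:215]=0; mask[:,440:]=0
    mask=cv2.morphologyEx(mask,cv2.MORPH_CLOSE,np.ones((3,3)))
    for c in cv2.findContours(mask,cv2.RETR_EXTERNAL,cv2.CHAIN_APPROX_NONE)[0]:
        if len(c)>60:
            e=cv2.fitEllipse(c); print(n,np.round(e[0],1),np.round(e[1],1),onz(e[0],C,.10))
s=ctrl.sense(); rims("wrist",s); rims("top"); im=ctrl.camera("scene"); cv2.imwrite(f"pics/{sys.argv[1]}_scene.png",im[:,:,::-1])
crop(f"pics/{sys.argv[1]}_top.png",f"pics/{sys.argv[1]}_topc.png",200,130,465,360,3)
crop(f"pics/{sys.argv[1]}_scene.png",f"pics/{sys.argv[1]}_scenec.png",210,170,450,340,3.3)
E
python3 rim.py e1
```

```text
t: 52.3
tcp_pos: [0.4289, 0.2818, 0.3961]
orientation: [-0.001, -0.707, 0.707, -0.001]
force: [0.1, -0.4, -0.8]
width: 0.987
wrist [274.2 421. ] [ 28.1 193.4] [0.4661 0.4492 0.1   ]
top [365.8 305.7] [33.4 33.8] [ 0.4592 -0.0797  0.1   ]
top [320.6 299.4] [33.4 33.6] [0.4591 0.0009 0.1   ]
top [274.5 293.2] [32.9 33.7] [0.4586 0.0835 0.1   ]
```

View pics/e1_topc.png

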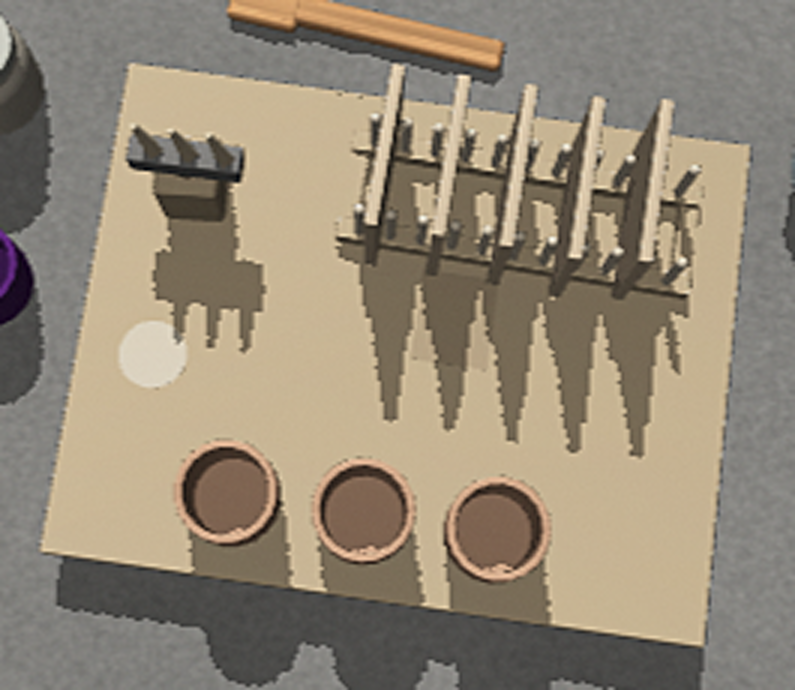

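View pics/e1_scenec.png

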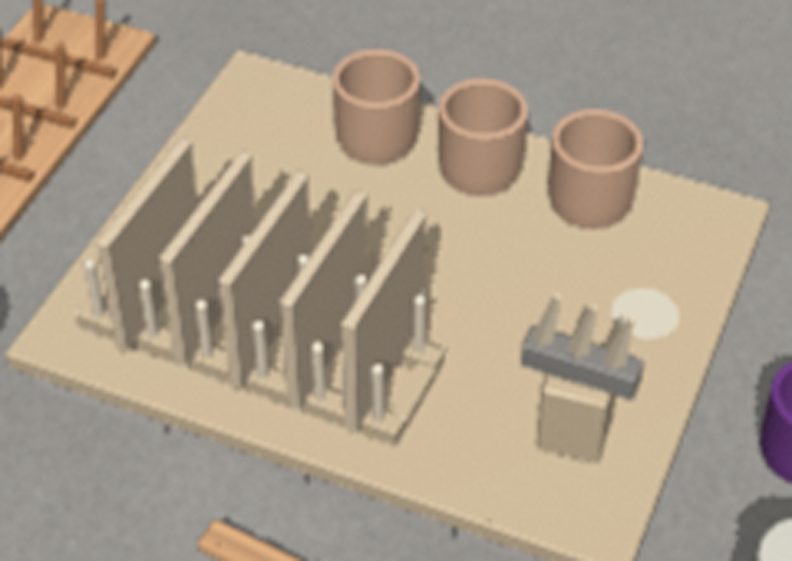

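View pics/e1_wrist.png

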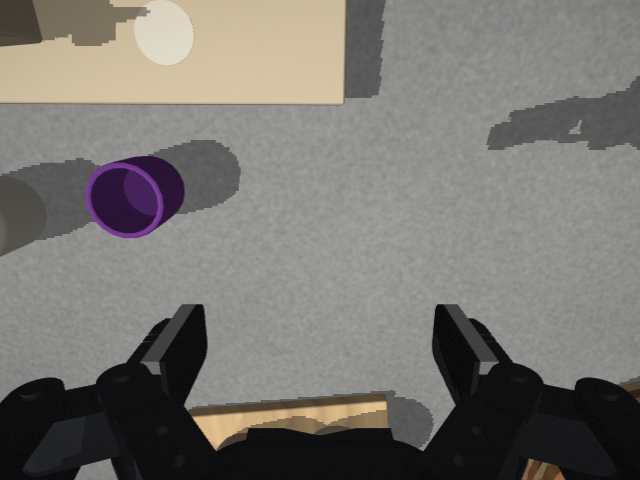

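```bash
python3 - <<'E'
from plan import *
T=cal("top"); S=cal("scene")
f=lambda x,y:(200+x/3,130+y/3); g=lambda x,y:(210+x/3.3,170+y/3.3)
a,b=onz(f(128,173),T,.10),onz(f(242,183),T,.10); print("bar near bottom edge",a,b,np.linalg.norm(a-b),"ctr",(a+b)/2+[.009,0,0],"yaw",np.degrees(np.arctan2(a[0]-b[0],a[1]-b[1])))
c,d=onz(f(154,194),T,.10),onz(f(217,198),T,.10); print("prop near top edge",c,d,"ctr",(c+d)/2+[.02,0,0])
# scene: bar far bottom edge
a,b=onz(g(523,361),S,.10),onz(g(636,396),S,.10); print("bar far bottom",a,b,np.linalg.norm(a-b),"ctr",(a+b)/2-[.009,0,0])
c,d=onz(g(542,386),S,.10),onz(g(611,404),S,.10); print("prop far top",c,d,np.linalg.norm(c-d),"ctr",(c+d)/2-[.02,0,0])
E
for i in 1 2 3 4; do python3 -m pendant '[[[0,0,0,0,0,0,8.4],[0,0,0,0,0,0,8.4],[0,0,0,0,0,0,8.4],[0,0,0,0,0,0,8.4],[0,0,0,0,0,0,8.4],[0,0,0,0,0,0,8.4],[0,0,0,0,0,0,8.4],[0,0,0,0,0,0,8.4],[0,0,0,0,0,0,8.4],[0,0,0,0,0,0,8.4]]]'|head -1; done; python3 rim.py e2
```

```text
bar near bottom edge [0.6435 0.1726 0.1   ] [0.6468 0.1018 0.1   ] 0.0709390302667845 ctr [0.6542 0.1372 0.1   ] yaw -2.6656245546164112
prop near top edge [0.6324 0.1544 0.1   ] [0.6352 0.1155 0.1   ] ctr [0.6538 0.135  0.1   ]
bar far bottom [0.6605 0.1032 0.1   ] [0.6593 0.1732 0.1   ] 0.07001377700405904 ctr [0.6509 0.1382 0.1   ]
prop far top [0.6739 0.12   0.1   ] [0.6707 0.1615 0.1   ] 0.04166346346851021 ctr [0.6523 0.1407 0.1   ]
t: 53.45
t: 54.45
t: 55.45
t: 56.45
wrist [273.1 419.8] [ 29.1 194.7] [0.4675 0.4501 0.1   ]
top [365.9 305.7] [33.4 33.9] [ 0.4592 -0.0798  0.1   ]
top [320.7 299.4] [33.4 33.7] [0.4591 0.0008 0.1   ]
top [274.6 293.3] [32.8 33.7] [0.4586 0.0834 0.1   ]
```

```bash
python3 - <<'E'
from plan import *
import cv2
crop("pics/e2_top.png","pics/e2_rack.png",310,140,445,235,5.9)
E
for i in 1 2 3 4 5 6 7 8; do python3 -m pendant '[[[0,0,0,0,0,0,8.4],[0,0,0,0,0,0,8.4],[0,0,0,0,0,0,8.4],[0,0,0,0,0,0,8.4],[0,0,0,0,0,0,8.4],[0,0,0,0,0,0,8.4],[0,0,0,0,0,0,8.4],[0,0,0,0,0,0,8.4],[0,0,0,0,0,0,8.4],[0,0,0,0,0,0,8.4]]]'|head -1; done; python3 rim.py e3
```

```text
t: 57.6
t: 58.6
t: 59.6
t: 60.6
t: 61.6
t: 62.6
t: 63.6
t: 64.6
wrist [273.3 419.9] [ 29.5 194.1] [0.4673 0.4502 0.1   ]
top [365.8 305.7] [33.4 33.8] [ 0.4592 -0.0797  0.1   ]
top [320.7 299.4] [33.4 33.7] [0.4591 0.0008 0.1   ]
top [274.5 293.2] [32.9 33.8] [0.4587 0.0834 0.1   ]
```

View pics/e2_rack.png

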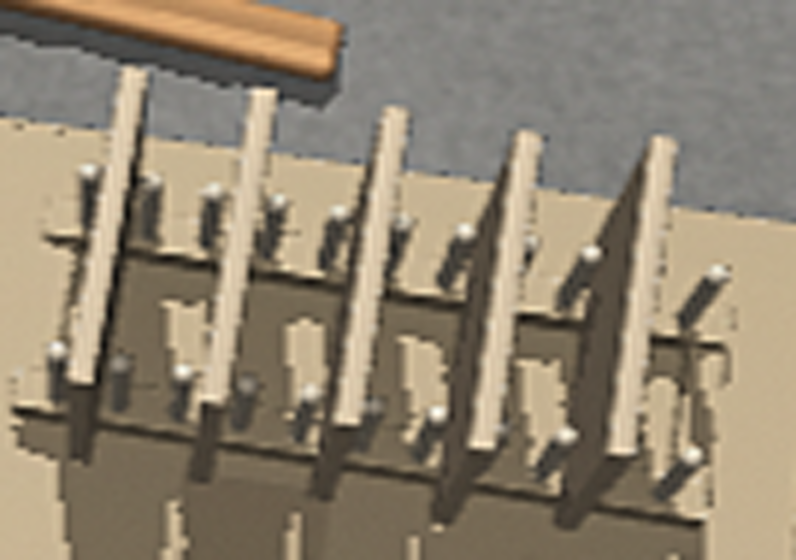

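```bash
python3 - <<'E'
from plan import *
T=cal("top"); f=lambda x,y:(310+x/5.9,140+y/5.9); c,s=np.cos(YAW),np.sin(YAW)
for n,a,b in (("1",(133,68),(84,382)),("2",(263,90),(214,402)),("3",(396,108),(350,423)),("4",(527,132),(484,447)),("rk",(661,136),(624,452))):
    r=[]
    for q in (a,b):
        d=onz(f(*q),T,.154)[:2]-RK; r.append(np.array([c*d[0]+s*d[1],-s*d[0]+c*d[1]]))
    print(n,r[0],r[1],"ctr",(r[0]+r[1])/2)
E
```

```text
1 [0.044  0.0891] [-0.0544  0.087 ] ctr [-0.0052  0.088 ]
2 [0.0437 0.0496] [-0.0539  0.0485] ctr [-0.0051  0.0491]
3 [0.0449 0.0096] [-0.0534  0.0084] ctr [-0.0042  0.009 ]
4 [ 0.0441 -0.03  ] [-0.0538 -0.0311] ctr [-0.0049 -0.0305]
rk [ 0.0496 -0.0694] [-0.0483 -0.0715] ctr [ 0.0006 -0.0705]
```

```bash
python3 -c "
from cell import ctrl
print(ctrl.sign_off())"
```

```text
the job is handed in; nothing more can be done
None
```

I've packed the kiln shelf and handed it in at about t = 65 s of the 208 s allowed. `sign_off` gives no verdict, so what follows rests on my own measurements.

- **Tiles:** All four tiles from the stand are in the rack, at y of about +88, +49, +9 and −31 mm. The tile already there is still at −70 mm. They are about 40 mm apart, with one empty gap between each pair. I lowered each one until it touched the rails, at 5–7 N of contact force. From the top camera, the four I moved sit about 5 mm towards the robot from the rack's centre line (20 mm allowed). I judged that they stand upright from the pictures and did not measure the angle.
- **Cups:** They stand in a row at y of about +83, +1 and −80 mm, with centre spacings of 82.6 and 80.6 mm, which leaves gaps of about 2 cm. The sides are about 19 mm in from the front edge. One cup read 59.7 mm wide in the gripper, where about 62 mm was expected. It looked properly held and was placed normally. I waited about 12 s afterwards and saw no cup move.
- **Cone pack:** It is level on the prop and within about 3 mm of its centre. The top camera shows it about 2.7° off parallel to the front edge, while the scene camera shows about 1° the other way; the limit is 11°.
- **Camera disagreement:** The cameras differed by 1–3 mm on most positions. The top camera also put the rack's yaw at 2.6°, against 1.9° from the wrist camera; I used the wrist value.

The jar, bowl, paddle and purple cup were not touched, and the arm was clear of everything at hand-in.

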